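Pair the jars with their lids and hold the kiln lid balanced for loading

TASK

Put each of the two clay jars' own lid on it, fully seated, so that they can be fired as pairs. Then raise the lid of the little kiln by its wooden handle; its stay is off for repair, so bring it up gently to its balance point, where it falls neither way, and finish while still holding it there so that I can load the jars. Keep the jars upright, never let the kiln lid drop shut or go over the back, and leave the other things on the table alone.

Things in the scene. Friction and masses are not known exactly. Their poses are not given: they have to be found in the camera images.
- red_mouth (a point): Centre of the open mouth (top rim) of the red-brown clay jar, z along the jar's axis. The jar is a loose upright cylinder 60 mm across and 46 mm high with a 5 mm wall, so its mouth is 50 mm wide; this point lies 46 mm above its foot.
- red_knob (a point): Centre of the knob (20 mm across) on the red-brown lid, z up along its axis. The lid is a 62 mm disc with a ring below, 45 mm across and 7 mm deep, that drops into its jar's mouth. This point is 29 mm above the lid's underside (the table, at the start), 15 mm above the disc at the knob's foot and 11 mm below the knob's top; on its jar, 22 mm above the mouth point. 60 g.
- dark_mouth (a point): Centre of the open mouth of the dark grey-brown clay jar, z along its axis. Loose, upright, 47 mm across and 40 mm high, 5 mm wall, mouth 37 mm wide; this point lies 40 mm above its foot.
- dark_knob (a point): Centre of the knob on the dark grey-brown lid, made like the red one: knob 20 mm across, disc 49 mm across, ring below 32 mm across and 7 mm deep; the knob point is 29 mm above its underside and, seated on its jar, 22 mm above the mouth point.
- kiln: The bench kiln, fixed to the table: a silver steel box 170 mm deep (its x), 180 mm wide (its y) and 130 mm high without its lid, origin at the centre of its underside, x pointing from its front (dial and spyhole) to its hinge side, z up. The closed lid adds 34 mm.
- lid_hinge (a point): Middle of the kiln lid's hinge axis, at the back of the case 130 mm above the table; the axis is the kiln's y.
- handle_grip (a point): Middle of the lid's wooden bar handle: 14 mm thick, 100 mm long along the kiln's y, on two posts 90 mm apart, 32 mm clear of the lid's top. With the lid shut it is 203 mm above the table, 175 mm in front of the hinge axis and 73 mm above it; it turns round the hinge with the lid. The round bar can turn between gripping fingers.
- kiln_lid (a joint): Angle of the kiln lid: 0 shut, growing as the front edge is lifted, up to 2.3 rad. The lid weighs 0.6 kg and swings freely. It balances at 1.4 rad (80 degrees), its weight straight above the hinge, a little short of where its underside stands upright (1.57 rad); below that it falls shut, beyond it falls over the back.
- blue_pot: Bystander: white glaze pot with a blue lid, 71 mm across and 76 mm high, loose.
- yellow_pot: Bystander: white glaze pot with a yellow lid, 71 mm across and 76 mm high, loose.
- kidney_wood: Bystander: flat wooden kidney rib, 116 mm long, loose.
- masking_tape: Bystander: roll of tan masking tape, 98 mm across, loose.

How it is judged:
By the outcome, as a careful person would: the job done as asked, in the order asked, and still so for the second after the job is handed in, while the arm keeps its last pose, push and grip.
It also fails if it takes over 64 s, if anything falls off the work surface, if the arm or the gripper's body presses on something with over 40 N, if the wrist force passes 120 N, or if a joint passes its speed limit or range.

ROBOT

A 7-joint arm with a two-finger parallel gripper is mounted at the origin on the work surface; the furniture and walls round the work are solid. World frame = base frame: x ahead of the robot, y to its left, z up, the work surface at z = 0. Lengths are in mm, angles in degrees, forces in N, time in s.
With the tool pointing down it reaches from about 425 to 875 mm from the base axis. Payload 4.7 kg.
Tool frame: the origin (TCP) lies at the very end of the fingers, on their centre line; the grasp point (between the pads) lies 19 mm behind it; z points along the fingers, y is the direction in which the jaws open and shut (so a half turn about z gives the same grasp; the last joint's range is limited). The gripper opens to 87 mm and grips with 3 to 60 N. Pads are 19 mm wide; open, the fingers measure 117 mm over their backs; the gripper's body (75 mm by 190 mm) begins 51 mm behind the grasp point.
Start: joints at [-76.541, 18.392, -4.016, 83.108, 1.295, 78.541, -3.26], TCP at [142.385, 634.236, 191.187] pointing down, gripper open.
Joint ranges: [-163.93, 163.93], [-17.29, 119.83], [-79.2, 71.16], [3.27, 140.29], [-89.18, 269.18], [5.43, 117.66], [-154.24, 154.24]. Speed limits (degrees/s): [147.25, 147.25, 180, 180, 180, 180, 180].

INTERFACE

Orientations are given as a 3x3 rotation matrix whose columns are the frame's x, y, z axes.
In Python, from rig import state, capture, sign_off, cut_out gives the robot as it stands. The module is installed in compiled form; this text tells all that it offers.
- The arm moves only by the tool step_arm, never from a script. Its argument "motion" is a list of rows, each a list of 7 numbers: the turn, a rotation vector about the world's x, y, z in rad, then the shift along the world's x, y, z in mm, then the gripper's target within -1 to 1 (fully open at 1, half-way at 0, shut at -1). A call has 1 to 20 rows; each row shifts and turns the commanded pose from where the row before left it; what a row does not reach is not made up. A row lasts 1/10 s, in which the tool goes at most 50 mm and 8.59 degrees, less where a joint would pass 70% of its speed; a pose out of reach is approached as far as the arm can. A call is refused whole if a number of a shift passes 50 or a number of a turn 0.15, either way. A call with a gripper value outside its range is refused whole. The fingers move at their own pace and stop on an object; "newtons" is the grip in N (left out, the last holds). Time passes only in rows, so rows that do not move let the fingers close. It gives the time, the measured TCP pose, the force and the opening at its end, in the units of the state.
- state(): the state, without advancing time (a new reading comes with each control period).
- capture(name): name is "scene" or "side" or "wrist"; returns a dict with "frame" (420x560x3 uint8, red, green, blue), "depth" (420x560 float32, mm along the optical axis (not along the pixel's ray), 0 where there is no reading), "camera_matrix" (3x3 intrinsics, pixels), "dist" ([k1, k2, p1, p2, k3] as OpenCV has them; the pictures are not rectified), "xyz" and "rotation" of the camera in the world. Camera axes: x right, y up, looking along -z (the intrinsics and any distortion apply to the point x, -y, -z); pixel columns grow to the right and rows downward; lengths in mm; the calibration is good to about 2 mm. A picture is of the moment at which its call begins.
- sign_off(): hands the job in, once; it reports no verdict.
Trained networks look in a picture, given as the dict that the camera call returned (one of the last four; its "shot" number tells which), for a name from the list of things; names that differ only in an ending like _2 or _b are one class to them, and where a whole thing is asked for, a point or a joint stands for the part that bears it (a point fixed in the world has none). Each returns a list of dicts, best first, with "p" (0 to 1); they miss things now and then, are a little off and sometimes report something else, mostly with a low value. They report only what shows in the picture. A call takes as long as a camera call.
- cut_out(picture, label): "pixels" (420x560 bool, what is visible of it) and "rect" ([centre column, centre row, width, height] in pixels, round what is visible of it).
The state is a dict: "time_s": time; "qpos": joint angles; "joint_velocities": joint speeds; "joint_torque": joint torques, N m; "eef_pos": TCP position; "tcp_rot": TCP orientation; "force": force on the tool from outside, world axes, zero at the start; "moment": the same for the moment, N m; "grip_width": opening from 0.0 (shut) to 1.0 (fully open).
Only numpy, scipy, OpenCV 4.12 (cv2) and the standard library are available. Lean on these libraries where they do the work, as an engineer would, in place of code of your own. Each camera call takes 0.05 s, during which the arm holds its last target.

## Working session

There is one attempt and no reset: what is moved stays moved. The work goes in short steps, Python scripts to look and compute and a tool call to move; the robot and the scene stay as the last step left them, time stands still between calls to the robot, and variables do not carry over. Pictures are saved under pics/ and viewed, and the job is handed in when it is done.

Besides the shell and the picture viewer there is one more tool, called in YAML: its name, and indented under it one key for each argument. step_arm: Moves the arm, as the interface text tells. Its arguments: {"type":"object","properties":{"motion":{"type":"array"},"newtons":{"type":"number"}},"required":["motion"]}

```bash
mkdir -p pics
cat > h.py <<'E'
import numpy as np, cv2
from rig import state, capture, sign_off, cut_out
def save(c,n): cv2.imwrite('pics/%s.png'%n, cv2.cvtColor(c['frame'],cv2.COLOR_RGB2BGR))
def world(c,uv,d=None):
    """pixels (N,2) (col,row) with depth -> world"""
    uv=np.atleast_2d(np.array(uv,float)); K=np.array(c['camera_matrix']);D=np.array(c['dist'],float)
    n=cv2.undistortPoints(uv.reshape(-1,1,2),K,D).reshape(-1,2)
    r=np.c_[n[:,0],-n[:,1],-np.ones(len(n))]
    R=np.array(c['rotation']);t=np.array(c['xyz'])
    if d is None: return t, r@R.T
    return t+(r*np.asarray(d).reshape(-1,1))@R.T
def planez(c,uv,z):
    t,r=world(c,uv); s=(z-t[2])/r[:,2]; return t+r*s[:,None]
def cloud(c,mask):
    m=mask&(c['depth']>0); v,u=np.nonzero(m)
    return world(c,np.c_[u,v],c['depth'][v,u])
def project(c,P):
    R=np.array(c['rotation']);t=np.array(c['xyz']); q=(np.atleast_2d(P)-t)@R
    q=q*[1,-1,-1]
    return cv2.projectPoints(q.reshape(-1,1,3),np.zeros(3),np.zeros(3),np.array(c['camera_matrix']),np.array(c['dist'],float))[0].reshape(-1,2)
E
python3 - <<'E'
from h import *
s=state()
for k in s: print(k,np.round(s[k],3).tolist())
for n in ['scene','side','wrist']:
    c=capture(n); save(c,n+'0'); print(n,np.round(c['xyz'],1),np.round(c['rotation'],3).tolist(),c['camera_matrix'])
E
```

```text
time_s 0.0
qpos [-76.541, 18.44, -4.017, 83.173, 1.295, 78.539, -3.261]
joint_velocities [0.048, 0.031, -0.021, -0.031, -0.049, -0.015, -0.07]
joint_torque [0.0, -49.13, -0.404, -31.252, -0.064, 0.044, 0.0]
eef_pos [142.265, 633.638, 190.07]
tcp_rot [[-0.976, 0.219, -0.0], [0.219, 0.976, -0.002], [-0.0, -0.002, -1.0]]
force [-0.435, 0.233, 0.032]
moment [0.062, 0.037, -0.036]
grip_width 0.999
scene [ 187.   503.8 1242.3] [[-0.826, 0.509, -0.243], [-0.564, -0.742, 0.363], [0.004, 0.437, 0.9]] [[422.99916422   0.         277.72401224]
 [  0.         422.99916422 205.42261384]
 [  0.           0.           1.        ]]
side [ 990.8 -128.6 1097.3] [[0.356, -0.817, 0.455], [0.935, 0.305, -0.183], [0.011, 0.49, 0.872]] [[404.97167872   0.         268.08670721]
 [  0.         404.97167872 205.64296112]
 [  0.           0.           1.        ]]
wrist [ 70.6 649.1 382.7] [[0.218, -0.94, -0.263], [0.976, 0.209, 0.06], [-0.002, -0.269, 0.963]] [[357.93478834   0.         286.52400349]
 [  0.         357.93478834 211.07095893]
 [  0.           0.           1.        ]]
```

View pics/scene0.png

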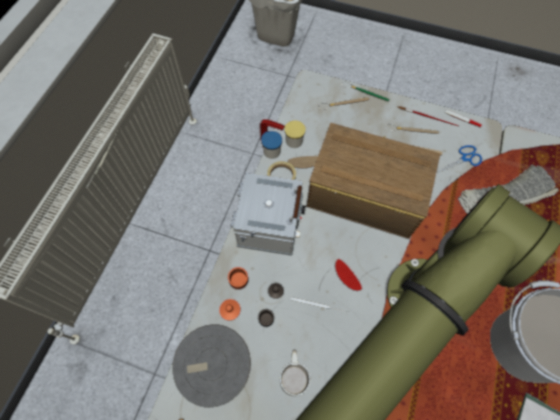

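View pics/side0.png

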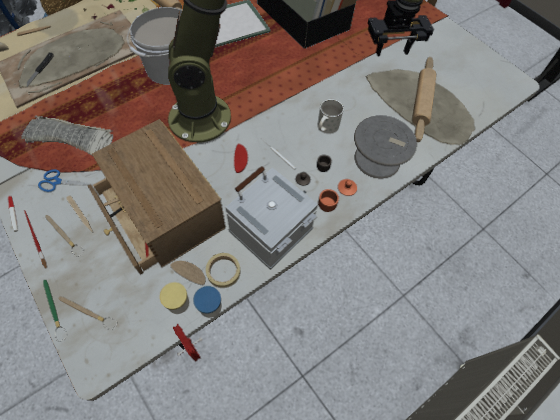

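View pics/wrist0.png

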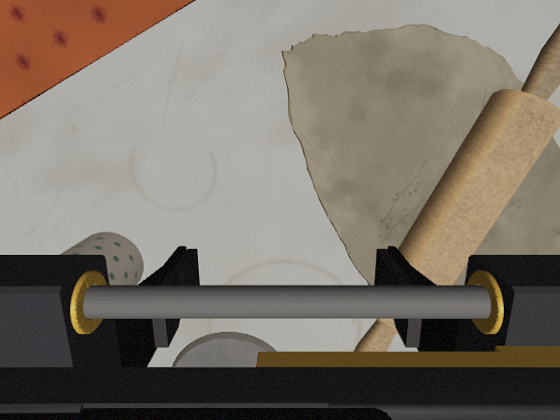

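The scene view shows the kiln at about (268,215) with its handle at (298,203). The red jar is near (238,278), the red lid (230,310), the dark lid (276,290) and the dark jar (266,318). The side view agrees: handle (250,178), red jar (328,200), red lid (347,187), dark lid (303,178), dark jar (323,162). Next I'll measure positions.

Run:
```python
from h import *
for n in ['scene','side']:
    c=capture(n)
    print(n)
    for l in ['red_mouth','red_knob','dark_mouth','dark_knob','kiln','handle_grip','kiln_lid','blue_pot','yellow_pot','kidney_wood','masking_tape']:
        for o in cut_out(c,l)[:2]:
            P=cloud(c,o['pixels'])
            if len(P): print(l,round(o['p'],2),np.round(o['rect']),len(P),'med',np.round(np.median(P,0)),'lo',np.round(np.percentile(P,2,0)),'hi',np.round(np.percentile(P,98,0)))
            if o['p']>.5: c['frame']=c['frame'].copy();
```

```text
scene
red_mouth 0.95 [238. 278.  22.  20.] 390 med [481. 275.  14.] lo [449. 250.  -1.] hi [505. 306.  47.]
red_mouth 0.43 [228. 310.  24.  23.] 386 med [445. 364.  12.] lo [418. 335.  -3.] hi [478. 390.  39.]
red_knob 0.77 [229. 309.  21.  26.] 378 med [445. 364.  12.] lo [419. 334.  -2.] hi [476. 391.  39.]
dark_mouth 0.81 [265. 318.  19.  19.] 243 med [346. 323.  16.] lo [323. 304.   0.] hi [365. 347.  42.]
dark_mouth 0.51 [267. 213.  77.  88.] 4831 med [492. 102. 161.] lo [399. -23.   5.] hi [605. 190. 207.]
dark_knob 0.53 [275. 290.  17.  14.] 205 med [367. 245.  12.] lo [347. 222.   6.] hi [390. 263.  42.]
kiln 0.61 [267. 212.  77.  87.] 4745 med [491. 103. 161.] lo [398. -12.  25.] hi [599. 190. 207.]
handle_grip 0.61 [265. 318.  17.  20.] 218 med [348. 323.  12.] lo [324. 305.   1.] hi [365. 346.  42.]
kiln_lid 0.76 [268. 207.  70.  68.] 3569 med [500.  88. 162.] lo [407. -12. 144.] hi [596. 180. 208.]
blue_pot 0.63 [268. 147.  22.  27.] 461 med [ 650. -146.   73.] lo [ 626. -186.   10.] hi [ 686. -123.   79.]
yellow_pot 0.66 [295. 133.  21.  26.] 442 med [ 612. -223.   73.] 
[... 836 characters left out ...]
36.  15.] lo [354. 220.   9.] hi [391. 260.  42.]
handle_grip 0.76 [271. 209.  88.  83.] 4467 med [512.  72. 164.] lo [410. -22. 137.] hi [609. 176. 209.]
kiln_lid 0.94 [272. 210.  91.  82.] 4540 med [512.  71. 164.] lo [407. -23. 128.] hi [610. 176. 209.]
blue_pot 0.93 [206. 301.  29.  31.] 674 med [ 665. -160.   76.] lo [ 628. -192.   15.] hi [ 692. -129.   81.]
yellow_pot 0.69 [176. 296.  27.  30.] 674 med [ 628. -238.   77.] lo [ 591. -270.   11.] hi [ 653. -208.   81.]
masking_tape 0.78 [224. 273.  33.  37.] 532 med [576. -93.  23.] lo [ 530. -140.   -1.] hi [623. -48.  29.]
masking_tape 0.27 [188. 274.  33.  18.] 489 med [ 543. -187.    8.] lo [ 505. -226.    3.] hi [ 586. -153.   12.]
```

Run:
```python
from h import *
for n in ['scene','side']:
    c=capture(n); print(n)
    full=cloud(c,c['depth']>0)
    # kiln lid top & handle
    o=cut_out(c,'kiln_lid')[0]; 
    m=cv2.dilate(o['pixels'].astype(np.uint8),np.ones((9,9)))>0
    P=cloud(c,m)
    print('zhist',np.histogram(P[:,2],bins=np.arange(100,225,8)))
    top=P[(P[:,2]>158)&(P[:,2]<170)]
    r=cv2.minAreaRect(top[:,:2].astype(np.float32)); print('top',r, cv2.boxPoints(r).round())
    h=P[P[:,2]>192]; 
    r=cv2.minAreaRect(h[:,:2].astype(np.float32)); print('handle',len(h),r,h.mean(0),np.sort(h[:,2])[-20:].mean())
    print(cv2.boxPoints(r).round())
    for nm,ctr,R in [('redjar',(478,275),45),('redlid',(447,362),42),('darkjar',(346,322),36),('darklid',(370,242),36)]:
        Q=full[(np.hypot(full[:,0]-ctr[0],full[:,1]-ctr[1])<R)&(full[:,2]<80)&(full[:,2]>-10)]
        zs=np.percentile(Q[:,2],[1,50,99])
        T=Q[Q[:,2]>(36 if 'jar' in nm else 30)]
        if 'dark'in nm and 'jar' in nm: T=Q[Q[:,2]>32]
        print(nm,len(Q),zs.round(1),'top n',len(T),T.mean(0).round(1),cv2.minEnclosingCircle(T[:,:2].astype(np.float32)))
    s=cv2.resize(c['frame'][140:340,180:380],None,fx=3,fy=3,interpolation=cv2.INTER_CUBIC); c['frame']=s; save(c,n+'z')
```

```text
scene
zhist (array([  54,  113,   75,   95,   93,   79,   89, 2516,  721,   11,    7,
         12,   33,  139,    2]), array([100, 108, 116, 124, 132, 140, 148, 156, 164, 172, 180, 188, 196,
       204, 212, 220]))
top ((504.53424072265625, 78.95315551757812), (170.26927185058594, 182.62303161621094), 24.977575302124023) [[389. 126.]
 [466. -40.]
 [620.  32.]
 [543. 198.]]
handle 181 ((432.579345703125, 44.95220947265625), (18.215862274169922, 102.04011535644531), 26.114816665649414) [430.03760773  47.53660943 206.27110216] 210.96588420050298
[[402.  87.]
 [447.  -5.]
 [463.   3.]
 [418.  95.]]
redjar 680 [-6.8  3.1 47.8] top n 121 [478.2 277.1  43.5] ((478.41851806640625, 277.1995849609375), 30.11363410949707)
redlid 652 [-6.4  8.5 39.8] top n 41 [446.7 362.4  37. ] ((446.8580627441406, 361.908203125), 10.076436996459961)
darkjar 496 [-6.4  2.1 41.8] top n 90 [344.1 324.6  38.3] ((344.2323303222656, 323.9068908691406), 23.73871612548828)
darklid 456 [-6.2  2.1 41.1] top n 39 [368.5 241.9  37.5] ((369.1359558105469, 240.49783325195312), 9.957070350646973)
side
zhist (array([  77,   8
[... 334 characters left out ...]
]]
handle 208 ((434.5167541503906, 44.03828430175781), (20.03493881225586, 99.43630981445312), 23.65599822998047) [435.1762673   42.23135663 207.28198969] 212.61189389945383
[[405.  86.]
 [445.  -6.]
 [464.   3.]
 [424.  94.]]
redjar 575 [-3.9  8.9 48.9] top n 127 [479.4 274.5  44. ] ((478.8153076171875, 274.550537109375), 31.559005737304688)
redlid 446 [-4.5 10.7 41.8] top n 36 [449.5 356.8  37.7] ((448.2020263671875, 358.0897216796875), 9.810128211975098)
darkjar 357 [-4.3 11.6 43.6] top n 80 [346.1 319.6  39.2] ((345.43402099609375, 319.9807434082031), 25.039546966552734)
darklid 320 [-3.8  8.1 41.4] top n 32 [372.3 238.6  37.8] ((370.7190856933594, 239.99586486816406), 9.938567161560059)
```

View pics/scenez.png

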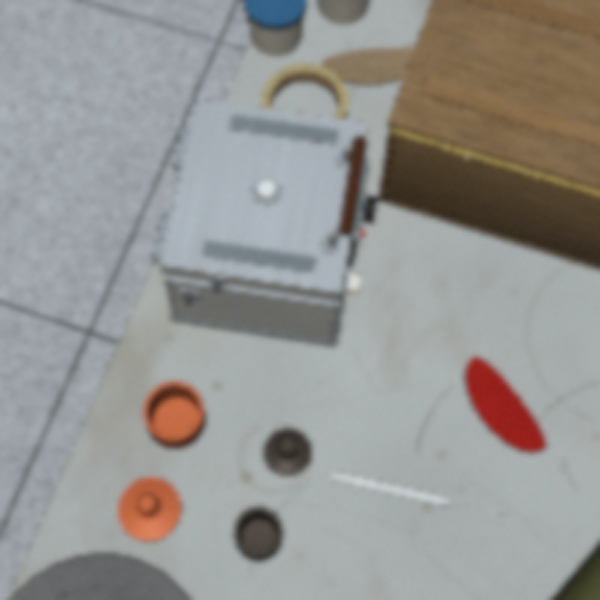

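View pics/sidez.png

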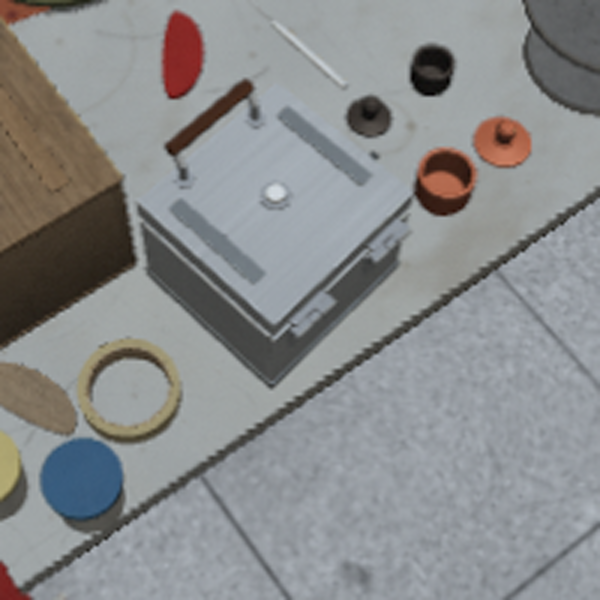

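Run:
```python
from h import *
# height map from both cams, 40mm cells, max z
H={}
for n in ['scene','side']:
    c=capture(n); P=cloud(c,c['depth']>0)
    P=P[(P[:,2]<450)&(P[:,2]>-50)]
    for x,y,z in P:
        k=(int(x//40),int(y//40)); H.setdefault(k,[]).append(z)
print('y\\x  ',' '.join('%4d'%(i*40) for i in range(2,19)))
for j in range(16,-9,-1):
    print('%5d'%(j*40),' '.join('%4d'%np.percentile(H[(i,j)],95) if (i,j) in H else '   .' for i in range(2,19)))
```

```text
y\x     80  120  160  200  240  280  320  360  400  440  480  520  560  600  640  680  720
  640   10  273  420    6    2    .   56   52    2    1    .    .    .    .    .    .    .
  600  394  413  433    4    .    2    3  116    3    2    0    .    .    .    .    .    .
  560  392  397  394    1    1  116  118  118  117  117    2    .    .    .    .    .    .
  520  337  336  328    2    2  118  117  117  118  117    3    .    .    .    .    .    .
  480    4    2    2    2    2  117  117  117  117  117  107    .    .    .    .    .    .
  440    .    2   90   82    2  117  117  116  117  117    2    2    .    .    .    .    .
  400    2   91   65   91    2    4  116  117  116  114    2    2    .    .    .    .    .
  360    2   14   91   90    2    3    2    3   14   38    2    2    .    .    .    .    .
  320    2    2    2   68    3    2   40   37   14   38    2    2    .    .    .    .    .
  280    3    3    3    3    3    3   40   36    2   45   45    3    2    .    .    .    .
  240    3    3    2    2    2    2   11   38    2   46   46    2    1    .    .    .    .
  200   
[... 565 characters left out ...]
  2    3    2    3   81  166  166  163    2    3    2    .    .
  -80   16    3    3    3    2  165  176  178  178  177    2   27   27   25    2    .    .
 -120    5  145  173  176  178  179  181  182  182  178    2   26    2   26    2    .    .
 -160  165  178  180  182  182  182  182  181  179  178    3   25   26   77   79   79    .
 -200    4  180  182  180  179  179  179  179  179  179  176   11    9   78   80   78    .
 -240    4  179  179  179  179  179  180  182  182  182  177   10   78   79   78    3   19
 -280    4  180  180  181  182  182  182  181  179  179  177    3   78   80   77   19   22
 -320    3  176  181  182  179  179  179  179  176   45   77    3    3    2    3    2    0
```

step_arm:
  motion:
    - [0,0,-0.0765,21.5,-31,7,1]
    - [0,0,-0.0765,21.5,-31,7,1]
    - [0,0,-0.0765,21.5,-31,7,1]
    - [0,0,-0.0765,21.5,-31,7,1]
    - [0,0,-0.0765,21.5,-31,7,1]
    - [0,0,-0.0765,21.5,-31,7,1]
    - [0,0,-0.0765,21.5,-31,7,1]
    - [0,0,-0.0765,21.5,-31,7,1]
    - [0,0,-0.0765,21.5,-31,7,1]
    - [0,0,-0.0765,21.5,-31,7,1]
    - [0,0,-0.0765,21.5,-31,7,1]
    - [0,0,-0.0765,21.5,-31,7,1]
    - [0,0,0,0,0,0,0]
    - [0,0,0,0,0,0,0]

```text
time_s: 3.05
eef_pos: [400.8, 261.8, 275.6]
tcp_rot: [[-0.417, 0.909, 0.0], [0.909, 0.417, 0.001], [0.001, 0.001, -1.0]]
force: [-0.6, -0.2, 0.3]
grip_width: 0.891
```

```bash
cat > m.py <<'E'
from h import *
import sys
def meas(c):
    out={}
    full=cloud(c,c['depth']>0)
    for nm,ctr,R in [('redjar',(478,276),50),('redlid',(447,360),45),('darkjar',(345,322),38),('darklid',(370,241),38)]:
        Q=full[(np.hypot(full[:,0]-ctr[0],full[:,1]-ctr[1])<R)&(full[:,2]<80)&(full[:,2]>-10)]
        lo={'redjar':40,'redlid':33,'darkjar':34,'darklid':33}[nm]
        T=Q[Q[:,2]>lo]
        if len(T)<5: print(nm,len(Q)); continue
        print(nm,len(Q),'ztop',np.percentile(T[:,2],[50,90]).round(1),len(T),'mean',T.mean(0).round(1),[np.round(v,1) for v in cv2.minEnclosingCircle(T[:,:2].astype(np.float32))])
    T=full[(full[:,2]>108)&(full[:,2]<125)&(full[:,1]>350)&(full[:,0]>200)&(full[:,0]<560)]
    if len(T)>50: print('wheel',cv2.minEnclosingCircle(T[:,:2].astype(np.float32)))
    return full
E
python3 - <<'E'
from m import *
c=capture('wrist'); save(c,'w1'); meas(c)
for l in ['red_mouth','red_knob','dark_mouth','dark_knob']:
    for o in cut_out(c,l)[:2]:
        P=cloud(c,o['pixels']); print(l,round(o['p'],2),np.round(o['rect']),np.median(P,0).round())
c=capture('side'); meas(c)
E
```

```text
redjar 4322 ztop [44.7 45.8] 621 mean [479.4 274.   44.5] [array([479.6, 273.5]), np.float64(29.9)]
redlid 4106 ztop [37.7 39.5] 242 mean [447.8 357.9  37.5] [array([448.4, 358.1]), np.float64(10.0)]
darkjar 2972 ztop [38.7 40. ] 532 mean [345.7 321.8  38.7] [array([346.1, 321. ]), np.float64(23.7)]
darklid 2560 ztop [37.9 39.8] 206 mean [370.5 238.   37.7] [array([370.7, 237.3]), np.float64(10.0)]
wheel ((407.4884338378906, 449.23046875), 77.15506744384766)
red_mouth 0.58 [349. 190.  53.  52.] [484. 272.  17.]
red_knob 0.82 [353. 116.  53.  58.] [446. 358.  12.]
dark_mouth 0.87 [264. 108.  42.  42.] [345. 321.   8.]
dark_knob 0.98 [258. 178.  37.  34.] [370. 240.  12.]
redjar 655 ztop [45.2 48.6] 102 mean [479.7 274.6  45.2] [array([479.9, 275. ]), np.float64(31.8)]
redlid 508 ztop [38.7 41.2] 30 mean [448.6 357.   38.7] [array([448.2, 358.4]), np.float64(10.0)]
darkjar 386 ztop [40.  42.4] 76 mean [346.2 320.3  39.4] [array([346.1, 319.6]), np.float64(23.7)]
darklid 346 ztop [39.7 42.7] 27 mean [371.8 238.7  39.4] [array([371.9, 238.6]), np.float64(8.9)]
wheel ((383.22540283203125, 508.0584716796875), 101.31222534179688)
```

View pics/w1.png

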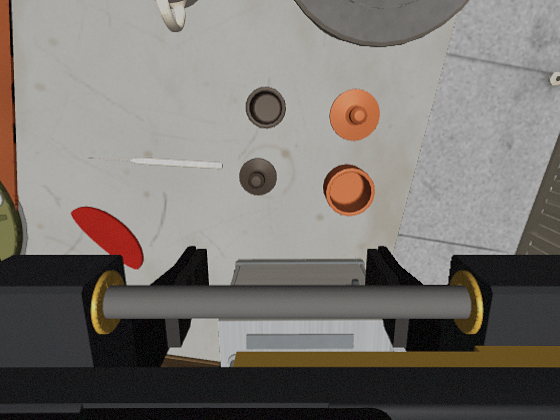

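step_arm:
  motion:
    - [0,0,0,18,10.5,-31,0]
    - [0,0,0,18,10.5,-31,0]
    - [0,0,0,18,10.5,-31,0]
    - [0,0,0,18,10.5,-31,0]
    - [0,0,0,0,0,0,0]
    - [0,0,0,0,0,0,0]

```text
time_s: 3.95
eef_pos: [471.5, 304.2, 150.7]
tcp_rot: [[-0.419, 0.908, -0.002], [0.908, 0.419, -0.002], [-0.001, -0.002, -1.0]]
force: [-0.6, -0.5, 0.2]
grip_width: 0.502
```

Run:
```python
from m import *
s=state(); print(s['eef_pos'])
c=capture('wrist'); save(c,'w2'); meas(c)
```

```text
[471.53408637 304.24434375 150.70059846]
redjar 7554 ztop [44.6 45.7] 1180 mean [479.7 274.1  44.4] [array([480. , 273.5]), np.float64(30.0)]
redlid 7450 ztop [37.9 39.5] 456 mean [448.6 358.4  37.6] [array([448.7, 358.2]), np.float64(9.9)]
darkjar 5444 ztop [38.6 39.7] 1112 mean [346.6 321.7  38.4] [array([346.8, 321. ]), np.float64(23.7)]
darklid 4437 ztop [37.9 39.6] 386 mean [371.5 238.9  37.6] [array([371.1, 237.3]), np.float64(10.4)]
wheel ((417.50457763671875, 427.41400146484375), 49.31468963623047)
```

View pics/w2.png

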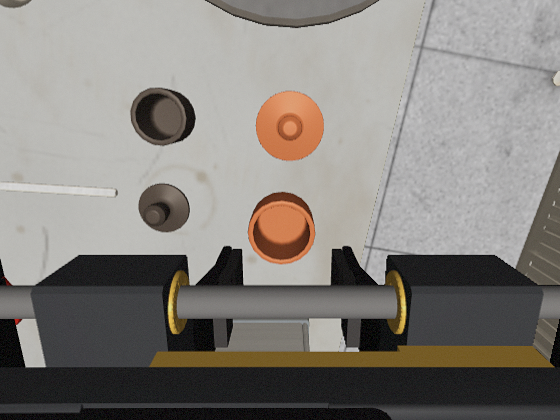

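step_arm:
  motion:
    - [0,0,0,-11.5,27,0,0]
    - [0,0,0,-11.5,27,-10,0]
    - [0,0,0,0,0,-40,0]
    - [0,0,0,0,0,-30,0]
    - [0,0,0,0,0,-15,0]
    - [0,0,0,0,0,0,0]
    - [0,0,0,0,0,0,0]

```text
time_s: 4.7
eef_pos: [450.4, 358.9, 58.3]
tcp_rot: [[-0.418, 0.908, 0.002], [0.908, 0.418, 0.002], [0.001, 0.003, -1.0]]
force: [-0.0, 0.5, -0.2]
grip_width: 0.498
```

Run:
```python
from m import *
s=state(); print(s['eef_pos'],s['force'])
c=capture('wrist'); save(c,'w3'); meas(c)
```

```text
[450.43986075 358.93423967  58.29367643] [-0.01476069  0.54422707 -0.21834254]
redjar 4912 ztop [44.5 45.4] 952 mean [471.3 293.4  44. ] [array([476.8, 280.5]), np.float64(28.7)]
redlid 11413 ztop [37.8 39.3] 748 mean [448.3 359.6  37.5] [array([448.8, 358.6]), np.float64(10.0)]
darkjar 9443 ztop [38.6 39.6] 2047 mean [346.8 321.8  38.2] [array([347.4, 320.7]), np.float64(23.9)]
darklid 0
wheel ((417.05242919921875, 430.329345703125), 89.22935485839844)
```

View pics/w3.png

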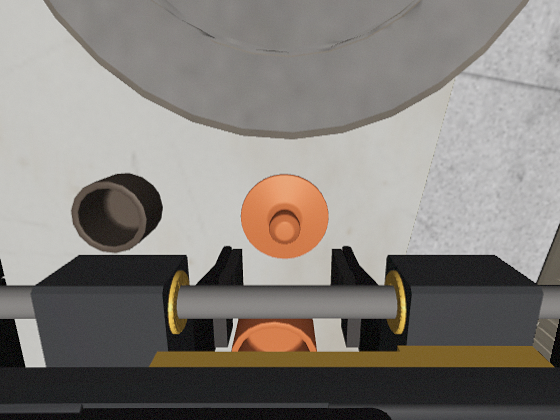

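step_arm:
  motion:
    - [0,0,0,-1.5,-0.5,-15,0]
    - [0,0,0,0,0,-15,0]
    - [0,0,0,0,0,-11,0]
    - [0,0,0,0,0,0,0]
    - [0,0,0,0,0,0,0]
  newtons: 15

```text
time_s: 5.25
eef_pos: [447.6, 357.4, 14.5]
tcp_rot: [[-0.419, 0.908, -0.001], [0.908, 0.419, -0.001], [-0.001, -0.001, -1.0]]
force: [0.5, 0.2, -0.5]
grip_width: 0.497
```

step_arm:
  motion:
    - [0,0,0,0.5,0.5,1,-0.3]
    - [0,0,0,0,0,0,-1]
    - [0,0,0,0,0,0,-1]
    - [0,0,0,0,0,0,-1]
    - [0,0,0,0,0,0,-1]
    - [0,0,0,0,0,0,-1]

```text
time_s: 5.85
eef_pos: [448.4, 358.2, 16.3]
tcp_rot: [[-0.419, 0.908, 0.0], [0.908, 0.419, 0.0], [-0.0, 0.0, -1.0]]
force: [1.0, -0.3, -0.2]
grip_width: 0.053
```

Run:
```python
from m import *
for i in range(3):
    s=state(); c=capture('wrist'); print(s['eef_pos'].round(2) if hasattr(s['eef_pos'],'round') else s['eef_pos'],s['force'],s['grip_width'])
save(c,'w4')
```

```text
[448.38 358.25  16.26] [ 0.99054701 -0.28836959 -0.19845984] 0.0533056331262087
[448.38 358.23  16.22] [-0.96911126 -0.23268523 -0.49056492] 0.029917416429149864
[448.36 358.25  16.2 ] [-0.24587607  0.49411442  0.67121446] 0.020720483715918534
```

View pics/w4.png

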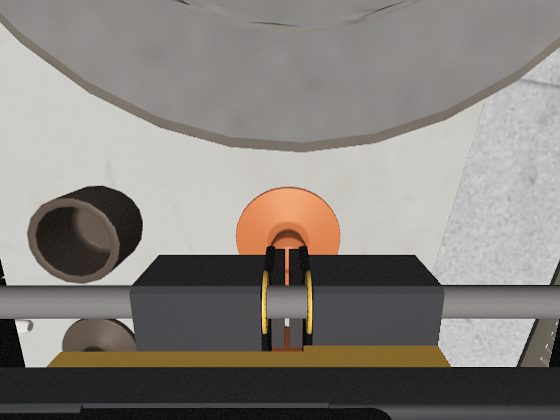

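Run:
```python
from m import *
c=capture('side'); s=cv2.resize(c['frame'][130:250,270:430],None,fx=5,fy=5,interpolation=cv2.INTER_CUBIC)
c2=capture('scene'); s2=cv2.resize(c2['frame'][230:350,170:330],None,fx=5,fy=5,interpolation=cv2.INTER_CUBIC)
c['frame']=s; save(c,'side4'); c2['frame']=s2; save(c2,'scene4')
w=capture('wrist'); P=cloud(w,w['depth']>0)
Q=P[(np.hypot(P[:,0]-448,P[:,1]-358)<50)&(P[:,2]<100)&(P[:,2]>5)]
D=Q[(Q[:,2]<15)]
print(len(D),cv2.minEnclosingCircle(D[:,:2].astype(np.float32)),D[:,2].max())
print(state()['grip_width'])
```

```text
5042 ((448.6062927246094, 358.6365661621094), 30.829059600830078) 14.999280599268019
0.004870260342254669
```

View pics/side4.png

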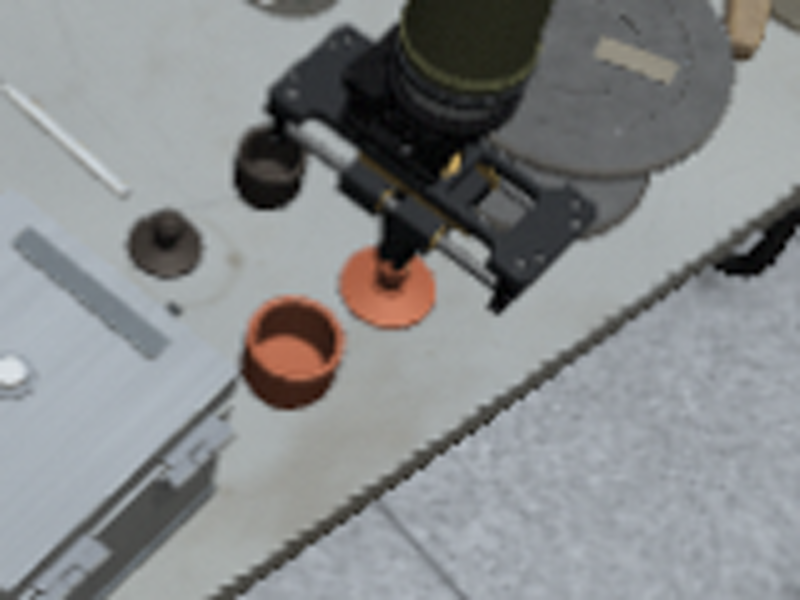

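View pics/scene4.png

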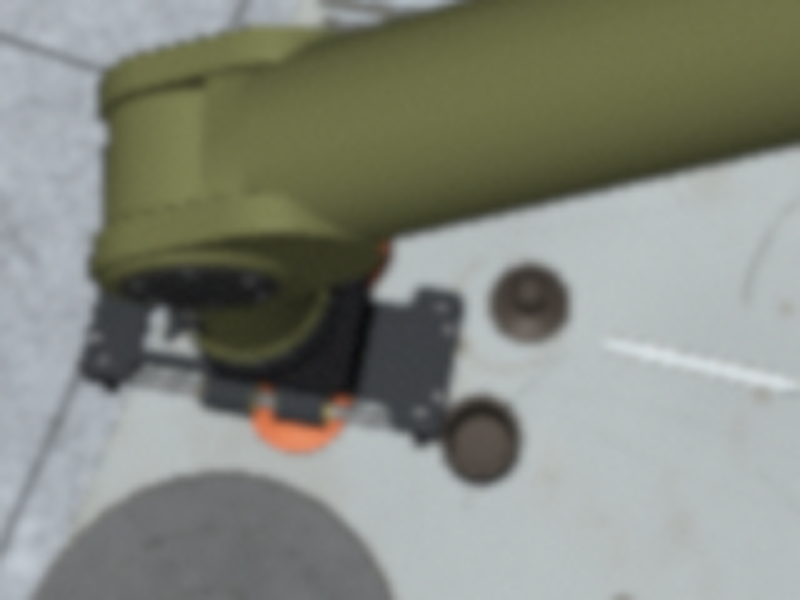

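Run:
```python
from m import *
w=capture('wrist'); s=state(); print(s['eef_pos'],s['grip_width'])
print('knob top',project(w,[[448.6,358.6,40]]),'knobc',project(w,[[448.6,358.6,29]]),'TCP',project(w,[s['eef_pos']]), 'tcp+19', project(w,[np.array(s['eef_pos'])+[0,0,19]]))
f=w['frame'][210:350,230:350]; 
for v in range(240,350,6):
    u=np.arange(262,316,5); P=world(w,np.c_[u,np.full(len(u),v)],w['depth'][v,u]); print(v,P[:,2].round(0))
w['frame']=cv2.resize(f,None,fx=5,fy=5,interpolation=cv2.INTER_NEAREST); save(w,'w5')
c=capture('side'); P=cloud(c,c['depth']>0); Q=P[(np.hypot(P[:,0]-448,P[:,1]-358)<25)&(P[:,2]<100)&(P[:,2]>15)]
print(Q[np.argsort(Q[:,2])].round(0)[:40])
```

```text
[448.42241036 358.22719702  16.2053943 ] 0.007204930170835046
knob top [[287.56549988 258.88494781]] knobc [[287.52334011 250.73584343]] TCP [[286.9246315  242.75026309]] tcp+19 [[286.93691974 255.68921033]]
240 [12. 13. 16. 34. 35. 35. 35. 35. 29. 13. 13.]
246 [12. 13. 46. 37. 38. 38. 38. 37. 46. 14. 13.]
252 [12. 54. 55. 51. 52. 51. 51. 50. 53. 13. 12.]
258 [125. 124.  61.  57.  57.  55.  58.  58.  61. 125. 124.]
264 [127. 123.  69.  64.  64.  56.  64.  64.  68. 128. 128.]
270 [130. 124.  74.  70.  72.  57.  70.  70.  74. 128. 131.]
276 [135. 131.  80.  76.  76.  58.  76.  75.  79. 132. 134.]
282 [137. 133.  85.  83.  81.  58.  82.  81.  84. 134. 137.]
288 [140. 134. 131. 131. 131. 130. 130. 131. 130. 134. 139.]
294 [140. 135. 132. 133. 133. 132. 134. 134. 131. 135. 140.]
300 [140. 136. 134. 133. 133. 133. 134. 133. 133. 136. 141.]
306 [141. 137. 134. 135. 134. 134. 134. 134. 134. 137. 139.]
312 [140. 137. 134. 134. 134. 209. 134. 134. 133. 137. 140.]
318 [140. 137. 133. 133. 133. 133. 134. 132. 133. 138. 140.]
324 [140. 136. 100.  96.  95.  -3.  96.  96. 107. 138. 140.]
330 [140. 
[... 254 characters left out ...]
433. 341.  15.]
 [433. 352.  15.]
 [453. 342.  15.]
 [460. 360.  15.]
 [461. 363.  15.]
 [449. 351.  15.]
 [450. 375.  16.]
 [464. 350.  16.]
 [451. 346.  16.]
 [450. 343.  16.]
 [437. 339.  16.]
 [462. 376.  16.]
 [437. 350.  16.]
 [438. 342.  16.]
 [453. 352.  16.]
 [466. 353.  16.]
 [445. 349.  16.]
 [441. 351.  16.]
 [459. 346.  16.]
 [456. 358.  16.]
 [464. 347.  16.]
 [440. 337.  17.]
 [457. 350.  17.]
 [461. 341.  17.]
 [453. 349.  17.]
 [435. 354.  17.]
 [448. 348.  17.]
 [455. 344.  17.]
 [454. 362.  17.]
 [454. 373.  17.]
 [457. 361.  17.]
 [441. 348.  17.]
 [445. 338.  17.]
 [453. 370.  17.]
 [444. 335.  18.]
 [460. 366.  18.]
 [444. 342.  19.]
 [456. 354.  19.]
 [453. 366.  19.]]
```

View pics/w5.png

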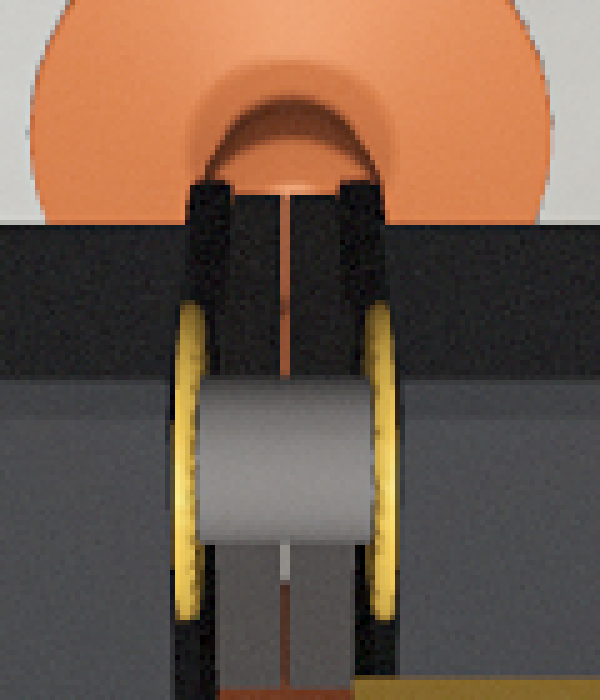

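Run:
```python
from m import *
w=capture('wrist'); s=state(); R=np.array(s['tcp_rot']);t=np.array(s['eef_pos'])
for u in (271,280,294,302):
  for v in range(236,286,4):
    P=world(w,[[u,v]],w['depth'][v,u]); print(u,v,((P-t)@R).round(1)[0], w['frame'][v,u])
```

```text
271 236 [ 3.3 -9.2  2.2] [195 113  68]
271 240 [ 1.4 -9.1  0.5] [196 113  66]
271 244 [  4.6  -8.4 -14. ] [84 44 27]
271 248 [  9.3  -7.6 -31.8] [11 10  7]
271 252 [  9.6  -7.4 -37.7] [14 20 19]
271 256 [  9.7  -7.2 -42.6] [15 15 19]
271 260 [  9.5  -7.  -46.6] [25 25 26]
271 264 [  9.9  -6.8 -51.7] [16 15 13]
271 268 [ 10.1  -6.6 -56.1] [15  5 18]
271 272 [  9.9  -6.4 -59.7] [15 11 13]
271 276 [ 10.1  -6.3 -63.6] [46 37 24]
271 280 [  9.6  -6.2 -66.2] [46 37 19]
271 284 [  9.9  -6.  -70. ] [56 48 29]
280 236 [  8.8  -3.7 -13.3] [104  55  30]
280 240 [  8.5  -3.6 -18.6] [186 104  61]
280 244 [  7.1  -3.5 -20.7] [198 113  68]
280 248 [  5.4  -3.5 -21.8] [179  97  57]
280 252 [  8.3  -3.3 -34.4] [33 31 30]
280 256 [  8.8  -3.2 -40.3] [29 27 25]
280 260 [  8.   -3.1 -43.1] [31 28 26]
280 264 [  8.1  -3.  -47.8] [31 31 29]
280 268 [  8.1  -3.  -52. ] [27 31 31]
280 272 [  8.5  -2.9 -56.7] [30 31 32]
280 276 [  8.1  -2.8 -59.6] [28 27 30]
280 280 [  7.6  -2.8 -62.2] [32 29 29]
280 284 [  8.7  -2.7 -67.6] [30 32 31]
294 236 [  9.2   3.7 -14.4] [107  52  30]
294 240 [  8.3   3.7 -17.9] [199
[... 251 characters left out ...]
94 268 [  8.7   3.  -53.1] [29 27 26]
294 272 [  8.3   2.9 -56.2] [35 32 32]
294 276 [  8.2   2.9 -59.7] [21 20 26]
294 280 [  8.1   2.8 -63.1] [31 22 24]
294 284 [  8.5   2.7 -67.4] [30 31 28]
302 236 [4.  8.6 0.3] [203 118  72]
302 240 [  6.6   8.  -13.3] [87 48 29]
302 244 [  6.2   7.8 -18.2] [183 103  61]
302 248 [ 10.    7.2 -33.5] [22 14 20]
302 252 [ 10.3   6.9 -39.2] [17 14 13]
302 256 [ 10.1   6.8 -43.6] [18 17 19]
302 260 [ 10.1   6.6 -48. ] [15 17 15]
302 264 [ 10.    6.4 -51.9] [14 19 16]
302 268 [  9.3   6.3 -54.4] [18  8  6]
302 272 [ 10.1   6.1 -60. ] [21 16 18]
302 276 [  9.7   6.  -62.9] [23 24 20]
302 280 [ 10.3   5.8 -67.5] [29 28 16]
302 284 [  9.9   5.7 -70.1] [51 39 24]
```

Run:
```python
from m import *
s=state(); R=np.array(s['tcp_rot']);t=np.array(s['eef_pos'])
c=capture('side')
x0,y0=330,165
for v in range(172,194,2):
  u=np.arange(340,360,2)
  P=world(c,np.c_[u,np.full(len(u),v)],c['depth'][v,u]); 
  print(v,[ '%d,%d,%d/%d'%(*((p-t)@R).round(0),c['frame'][v,a].sum()) for p,a in zip(P,u)])
```

```text
172 ['34,-54,12/512', '41,-50,16/456', '-37,-7,-111/89', '-9,-14,-74/78', '-669,289,-1081/104', '-34,10,-126/155', '-29,13,-124/164', '-26,18,-126/165', '-20,21,-123/152', '-24,29,-135/73']
174 ['33,-51,19/518', '34,-45,15/517', '40,-41,17/494', '-9,-12,-66/208', '-35,6,-113/42', '-36,12,-120/58', '-36,18,-127/138', '-33,23,-128/166', '-28,26,-126/164', '-23,30,-125/162']
176 ['23,-45,15/519', '28,-40,14/514', '34,-36,16/515', '-11,-9,-60/214', '-37,9,-106/37', '-37,15,-113/39', '-36,20,-119/45', '-35,26,-123/112', '-33,30,-126/149', '-25,33,-120/193']
178 ['18,-40,15/520', '22,-35,15/517', '26,-30,13/513', '-8,-8,-46/125', '-10,-1,-56/46', '-9,5,-62/38', '-36,22,-110/53', '-39,29,-120/53', '-33,33,-118/198', '-33,38,-123/320']
180 ['13,-36,17/471', '12,-28,8/377', '14,-23,4/309', '-8,-6,-38/28', '-9,0,-46/32', '-10,7,-55/19', '4,8,-40/17', '-36,30,-108/114', '49,2,15/438', '53,7,15/295']
182 ['-2,-27,3/345', '2,-22,3/336', '6,-17,1/328', '-3,-6,-21/168', '-6,1,-32/57', '-7,8,-41/22', '26,0,5/297', '31,5,5/385', '43,7,16/496', '49,11,18/491']
184 ['-7,-22,5/341', '-3,-17,3/340', '-2,-11,-3/310', '-9,-2,-20/161', '-7,4,-25/205', '-1,8,-22/272', '21,5,5/327', '24,10,3/351', '40,10,20/412', '41,16,16/495']
186 ['-13,-17,4/344', '-7,-13,6/347', '-8,-6,-3/298', '-7,0,-8/94', '-5,5,-13/117', '5,7,-3/205', '12,11,0/358', '18,15,3/362', '21,20,0/384', '-669,289,-1081/500']
188 ['-20,-12,1/353', '-16,-7,0/360', '-12,-3,1/360', '-5,1,5/282', '-5,7,-2/277', '0,11,-1/302', '8,15,3/386', '10,20,0/374', '17,24,3/376', '31,25,18/494']
190 ['-24,-8,6/375', '-21,-3,2/379', '-16,2,3/392', '-11,6,4/413', '-8,11,2/416', '-3,15,3/422', '0,20,1/402', '5,24,1/390', '14,28,7/365', '24,30,17/491']
192 ['-29,-4,5/297', '-28,2,1/392', '-22,6,3/407', '-17,10,4/425', '-14,15,2/435', '-9,20,3/428', '-4,24,3/416', '-2,30,-1/411', '11,31,13/452', '17,35,15/499']
```

The reported TCP and the pictures disagree. Both the wrist and side depth show the fingers ending about 30 mm short of the reported TCP, so they closed just above the knob and the lid hasn't moved. I'll open, go down about 30 mm further and watch the force.

step_arm:
  motion:
    - [0,0,0,0,0,5,0]
    - [0,0,0,0,0,0,0]
    - [0,0,0,0,0,0,0]
    - [0,0,0,0,0,-10,0]
    - [0,0,0,0,0,-10,0]
    - [0,0,0,0,0,-6,0]
    - [0,0,0,0,0,0,0]

```text
time_s: 7.05
eef_pos: [447.3, 357.3, -6.6]
tcp_rot: [[-0.419, 0.908, -0.002], [0.908, 0.419, -0.002], [-0.001, -0.003, -1.0]]
force: [0.2, -0.4, 0.9]
grip_width: 0.485
```

Run:
```python
from m import *
w=capture('wrist'); s=state(); R=np.array(s['tcp_rot']);t=np.array(s['eef_pos']); print(t,s['force'],s['grip_width'])
save(w,'w6')
P=cloud(w,w['depth']>0); L=(P-t)@R
m=(abs(L[:,0]-8)<4)&(abs(L[:,1])>18)&(abs(L[:,1])<45)&(P[:,2]>18)&(P[:,2]<70)
print(np.sort(P[m][:,2])[:15].round(1))
```

```text
[447.76388356 357.64832532  -5.89825317] [ 0.69008796 -0.76326592 -0.11362587] 0.4844134604074975
[23.  23.1 23.3 23.4 23.5 23.6 23.6 23.6 23.7 23.7 23.8 23.8 23.8 23.8
 23.9]
```

View pics/w6.png

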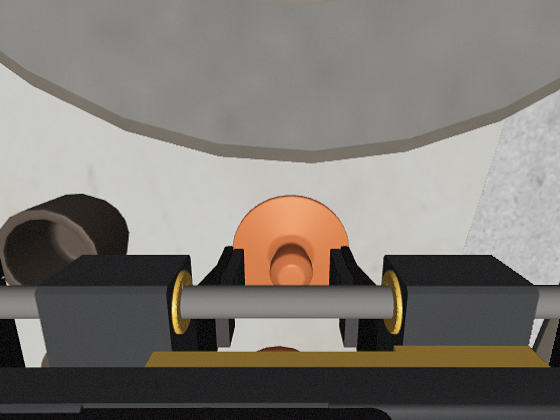

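step_arm:
  motion:
    - [0,0,0,1,0.7,-3,0]
    - [0,0,0,0,0,-2,0]
    - [0,0,0,0,0,0,-0.5]
    - [0,0,0,0,0,0,-1]
    - [0,0,0,0,0,0,-1]
    - [0,0,0,0,0,0,-1]
    - [0,0,0,0,0,0,-1]
    - [0,0,0,0,0,0,-1]

```text
time_s: 7.9
eef_pos: [449.4, 359.0, -9.7]
tcp_rot: [[-0.419, 0.908, 0.0], [0.908, 0.419, 0.0], [0.0, 0.0, -1.0]]
force: [-0.4, -0.0, 1.2]
grip_width: 0.22
```

step_arm:
  motion:
    - [0,0,0,0,0,10,-1]
    - [0,0,0,0,0,25,-1]
    - [0,0,0,0,0,40,-1]
    - [0,0,0,8,-22,0,-1]
    - [0,0,0,10,-28,0,-1]
    - [0,0,0,8,-22,0,-1]
    - [0,0,0,4.4,-12.6,0,-1]
    - [0,0,0,0,0,0,-1]
    - [0,0,0,0,0,0,-1]

```text
time_s: 8.8
eef_pos: [479.4, 275.5, 65.4]
tcp_rot: [[-0.419, 0.908, -0.0], [0.908, 0.419, 0.001], [0.001, 0.0, -1.0]]
force: [0.2, 1.0, -0.3]
grip_width: 0.223
```

Run:
```python
from m import *
w=capture('wrist'); s=state(); R=np.array(s['tcp_rot']);t=np.array(s['eef_pos']); print(t,s['force'],s['grip_width'])
save(w,'w7')
def reds(c):
    P=cloud(c,c['depth']>0); v,u=np.nonzero(c['depth']>0); f=c['frame'][v,u].astype(int)
    m=(f[:,0]>f[:,2]*1.6)&(f[:,0]>60)&(np.hypot(P[:,0]-479,P[:,1]-274)<60)
    return P[m]
for n in ['wrist','side','scene']:
    c=capture(n); Q=reds(c)
    D=Q[(Q[:,2]>68)&(Q[:,2]<95)]; J=Q[(Q[:,2]>41)&(Q[:,2]<50)]
    for nm,X in (('disc',D),('jar',J)):
        if len(X)>10: print(n,nm,len(X),X.mean(0).round(1),cv2.minEnclosingCircle(X[:,:2].astype(np.float32)))
    if n=='side': c['frame']=cv2.resize(c['frame'][130:250,270:430],None,fx=5,fy=5); save(c,'side7')
```

```text
[479.13723125 276.06322821  65.28337914] [ 0.35387216 -0.46094127 -1.50912797] 0.2240170671783302
wrist disc 5351 [473.  288.7  86.4] ((478.3465576171875, 277.14520263671875), 30.514745712280273)
wrist jar 624 [469.7 295.9  44.4] ((474.103515625, 286.441650390625), 25.81241226196289)
side disc 160 [487.6 267.7  87.7] ((481.0895690917969, 274.9048767089844), 30.073402404785156)
side jar 56 [491.9 264.6  45.9] ((481.4576416015625, 273.5914611816406), 28.468847274780273)
scene disc 118 [472.  296.4  85.8] ((473.0919189453125, 291.329345703125), 27.80953025817871)
scene jar 35 [461.4 292.4  44.7] ((469.02569580078125, 285.47735595703125), 26.288026809692383)
```

View pics/w7.png

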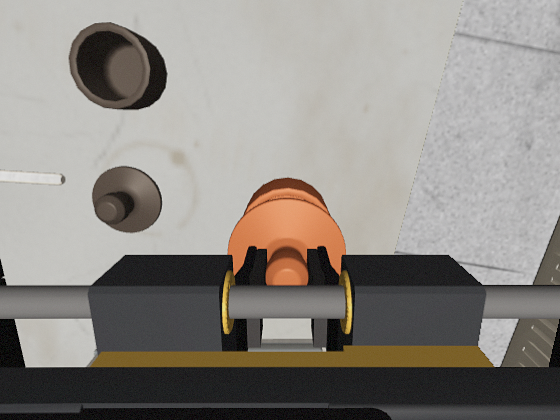

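View pics/side7.png

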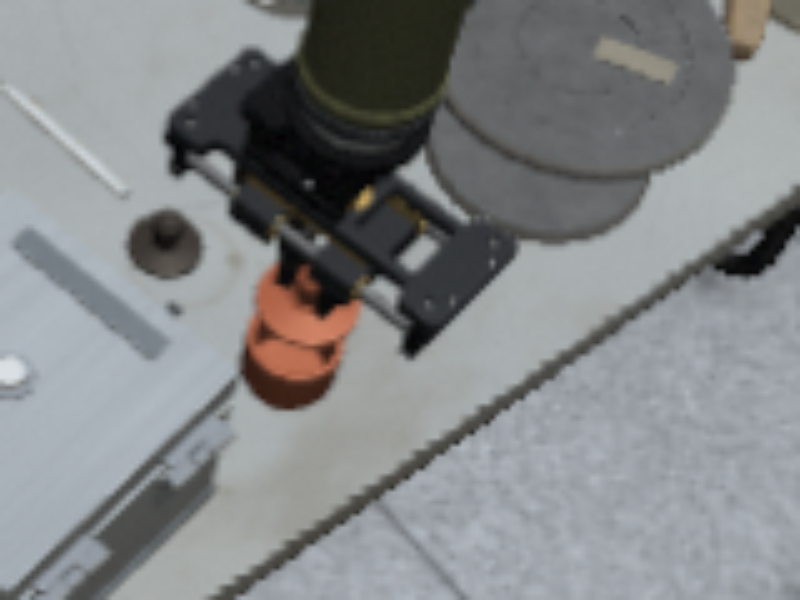

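step_arm:
  motion:
    - [0,0,0,0.8,-2.3,-12,-1]
    - [0,0,0,0,0,-12,-1]
    - [0,0,0,0,0,-2,-1]
    - [0,0,0,0,0,0,-1]
    - [0,0,0,0,0,0,-1]

```text
time_s: 9.5
eef_pos: [480.7, 272.0, 39.1]
tcp_rot: [[-0.419, 0.908, 0.0], [0.908, 0.419, -0.0], [-0.0, 0.0, -1.0]]
force: [0.7, 0.7, -0.9]
grip_width: 0.222
```

```bash
cat >> m.py <<'E'
def reds(c,ctr=(479,274)):
    P=cloud(c,c['depth']>0); v,u=np.nonzero(c['depth']>0); f=c['frame'][v,u].astype(int)
    m=(f[:,0]>f[:,2]*1.6)&(f[:,0]>60)&(np.hypot(P[:,0]-ctr[0],P[:,1]-ctr[1])<60)
    return P[m]
E
python3 - <<'E'
from m import *
for n in ['wrist','side']:
    c=capture(n); Q=reds(c); s=state(); print(s['eef_pos'],s['force'])
    D=Q[(Q[:,2]>52)&(Q[:,2]<66)]; J=Q[(Q[:,2]>41)&(Q[:,2]<49)]
    for nm,X in (('disc',D),('jar',J)):
        if len(X)>10: print(n,nm,len(X),X.mean(0).round(1),cv2.minEnclosingCircle(X[:,:2].astype(np.float32)))
    save(c,n+'8') if n=='wrist' else None
E
```

```text
[480.84855484 272.15054338  39.37622   ] [-0.0406872  -0.14664803 -0.41988722]
wrist disc 5284 [474.5 284.8  60.1] ((479.8265380859375, 273.4353942871094), 30.532501220703125)
wrist jar 598 [470.1 296.5  44.3] ((475.2182312011719, 285.5956726074219), 26.4763126373291)
[480.93478971 272.2673533   39.54437839] [ 0.88057676  0.21477106 -0.95208373]
side disc 147 [489.  263.9  61.6] ((480.9990234375, 271.6869812011719), 29.58304786682129)
side jar 31 [499.2 264.7  45.1] ((488.5720520019531, 270.2178039550781), 25.992252349853516)
```

View pics/wrist8.png

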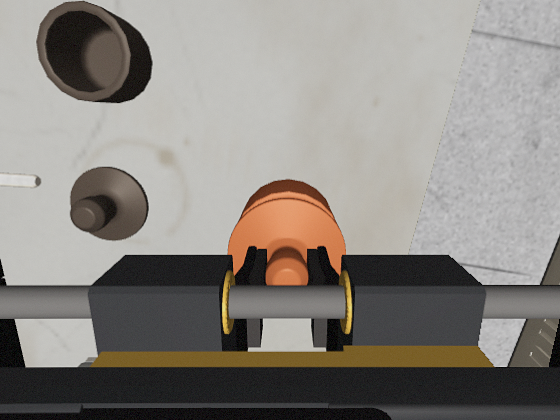

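step_arm:
  motion:
    - [0,0,0,-0.4,1.1,0,-1]
    - [0,0,0,0,0,-2,-1]
    - [0,0,0,0,0,-2,-1]
    - [0,0,0,0,0,-2,-1]
    - [0,0,0,0,0,0,-1]

```text
time_s: 10.1
eef_pos: [479.9, 272.9, 32.8]
tcp_rot: [[-0.419, 0.908, -0.0], [0.908, 0.419, -0.0], [-0.0, -0.001, -1.0]]
force: [-0.5, -0.5, -1.8]
grip_width: 0.222
```

step_arm:
  motion:
    - [0,0,0,0,0,-1.5,-1]
    - [0,0,0,0,0,-1.5,-1]
    - [0,0,0,0,0,0,-1]

```text
time_s: 10.4
eef_pos: [480.0, 273.0, 29.9]
tcp_rot: [[-0.419, 0.908, -0.0], [0.908, 0.419, -0.0], [-0.0, -0.0, -1.0]]
force: [0.0, -0.3, -0.7]
grip_width: 0.222
```

step_arm:
  motion:
    - [0,0,0,0,0,-1,-1]
    - [0,0,0,0,0,0,-1]

```text
time_s: 10.6
eef_pos: [480.3, 273.2, 29.5]
tcp_rot: [[-0.419, 0.908, 0.0], [0.908, 0.419, 0.0], [0.0, 0.0, -1.0]]
force: [-1.3, -1.3, 2.2]
grip_width: 0.226
```

step_arm:
  motion:
    - [0,0,0,0,0,0,-0.3]
    - [0,0,0,0,0,0,-0.1]
    - [0,0,0,0,0,0,0]
    - [0,0,0,0,0,0,0]
    - [0,0,0,0,0,20,0]
    - [0,0,0,0,0,35,0]
    - [0,0,0,20,-40,40,0]
    - [0,0,0,0,0,0,0]

```text
time_s: 11.4
eef_pos: [502.7, 236.2, 122.8]
tcp_rot: [[-0.413, 0.911, 0.01], [0.911, 0.413, 0.002], [-0.002, 0.01, -1.0]]
force: [0.5, -0.6, 0.0]
grip_width: 0.501
```

Run:
```python
from m import *
for n in ['wrist','side']:
    c=capture(n); Q=reds(c); s=state(); print(s['eef_pos'],s['force'])
    D=Q[(Q[:,2]>40)&(Q[:,2]<64)]; K=Q[(Q[:,2]>71)]; 
    print(np.histogram(Q[:,2],np.arange(-4,96,4)))
    for nm,X in (('disc',D),('knob',K)):
        if len(X)>10: print(n,nm,len(X),X.mean(0).round(1),np.percentile(X[:,2],[5,95]).round(1),cv2.minEnclosingCircle(X[:,:2].astype(np.float32)))
    # disc tilt
    E_=D[(D[:,2]>47)]; A=np.c_[E_[:,:2]-E_[:,:2].mean(0),np.ones(len(E_))]; print('plane',np.linalg.lstsq(A,E_[:,2],rcond=None)[0])
    meas(c)
    if n=='side': c['frame']=cv2.resize(c['frame'][130:250,270:430],None,fx=5,fy=5)
    save(c,n+'9')
```

```text
[500.14582086 237.95968893 120.43312721] [ 0.94748612  0.18292269 -0.7610321 ]
(array([  16,    0,    0,    0,    0,    0,    0,    0,    0,    0,    0,
          0,   28, 4139,  561,    0,    0,    2,   16,  206,  481,    0,
          0,    0]), array([-4,  0,  4,  8, 12, 16, 20, 24, 28, 32, 36, 40, 44, 48, 52, 56, 60,
       64, 68, 72, 76, 80, 84, 88, 92]))
wrist disc 4728 [479.3 274.4  50.6] [48.8 52.6] ((479.9476623535156, 272.9430847167969), 30.776813507080078)
wrist knob 8694 [500.6 263.3 235.1] [ 77.7 253.5] ((505.5317687988281, 251.7440185546875), 43.211448669433594)
plane [-1.27361764e-03 -2.09806014e-03  5.06173982e+01]
redjar 10465 ztop [50.7 75.2] 5509 mean [479.5 273.9  53.9] [array([480.1, 272.6]), np.float64(30.9)]
redlid 8308
darkjar 5634 ztop [38.6 39.8] 986 mean [351.9 311.2  38.3] [array([346.9, 319.7]), np.float64(23.9)]
darklid 6329 ztop [37.5 39.2] 583 mean [371.9 238.6  37.3] [array([370.8, 237.7]), np.float64(10.4)]
[497.97136635 239.17172188 118.52037564] [-0.94930704  0.89116234 -0.19536   ]
(array([ 0,  0,  0,  0,  2,  0,  1,  1,  4,  5, 13,  6,  8, 91, 99, 13,  3,
        1,  1,  7,  6,  3,  0,  0]), array([-4,  0,  4,  8, 12, 16, 20, 24, 28, 32, 36, 40, 44, 48, 52, 56, 60,
       64, 68, 72, 76, 80, 84, 88, 92]))
side disc 220 [485.1 269.4  52.1] [47.6 56.4] ((479.4059143066406, 272.1198425292969), 30.784929275512695)
side knob 63 [496.9 259.6 246.2] [ 75.4 574.6] ((483.20355224609375, 265.1103515625), 57.80820083618164)
plane [-7.93278611e-03  9.84594803e-03  5.25444236e+01]
redjar 635 ztop [52.4 57.6] 248 mean [483.8 269.3  53.8] [array([478.9, 272. ]), np.float64(31.1)]
redlid 95
darkjar 13
darklid 337 ztop [39.3 42.5] 27 mean [371.8 238.7  39.2] [array([371.3, 238.5]), np.float64(9.3)]
wheel ((383.4421691894531, 507.39111328125), 100.77037048339844)
```

View pics/wrist9.png

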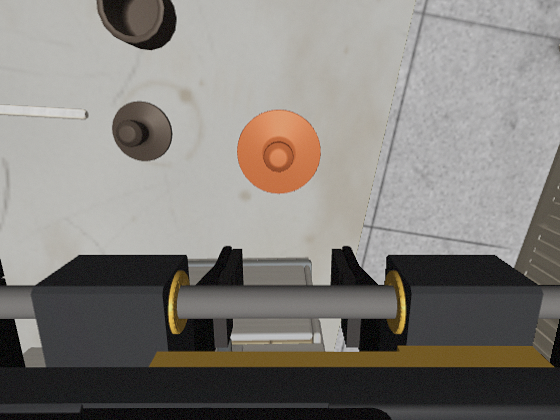

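View pics/side9.png

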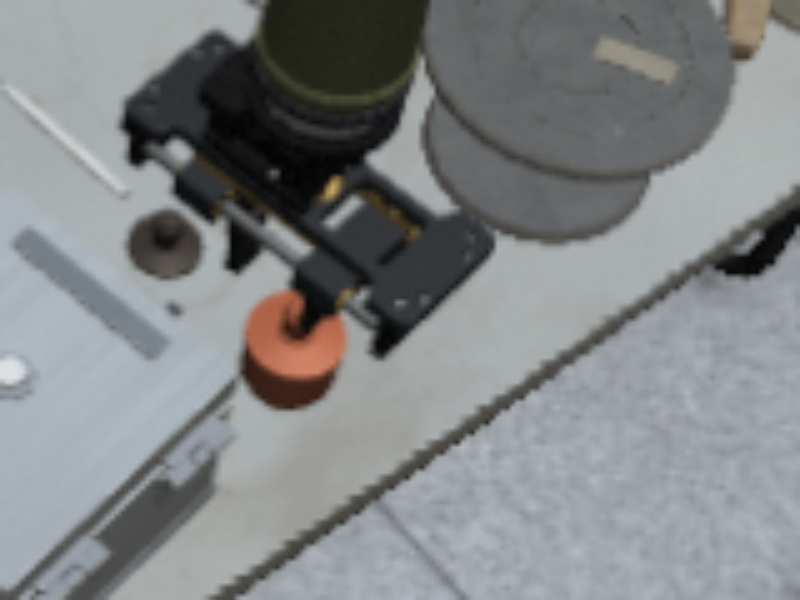

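step_arm:
  motion:
    - [0,0,0,-30,0,0,0]
    - [0,0,0,-35,1,0,0]
    - [0,0,0,-35,1,0,0]
    - [0,0,0,-27,1,-20,0]
    - [0,0,0,0,0,-30,0]
    - [0,0,0,0,0,-15,0]
    - [0,0,0,0,0,0,0]
    - [0,0,0,0,0,0,0]

```text
time_s: 12.3
eef_pos: [369.1, 243.0, 52.1]
tcp_rot: [[-0.419, 0.908, -0.001], [0.908, 0.419, -0.001], [-0.0, -0.001, -1.0]]
force: [0.4, -0.4, 1.1]
grip_width: 0.497
```

Run:
```python
from m import *
c=capture('wrist'); s=state(); print(s['eef_pos'],s['force'],s['qpos']); save(c,'w10'); meas(c)
```

```text
[369.8800277  243.25570658  52.7569181 ] [ 0.12552718 -0.64304056  1.22466367] [-5.33636067e+01 -2.94892196e-01  1.66349488e+01  1.21304277e+02
  1.05028381e-01  5.89705315e+01 -1.19997382e+01]
redjar 10749 ztop [49.9 51.4] 3199 mean [472.5 289.8  49.4] [array([478.8, 277.8]), np.float64(31.3)]
redlid 15221
darkjar 11091 ztop [38.6 39.6] 2348 mean [346.2 322.   38.5] [array([346.2, 321. ]), np.float64(23.7)]
darklid 8380 ztop [37.8 39.4] 772 mean [370.  238.8  37.5] [array([370.6, 237.6]), np.float64(10.2)]
```

View pics/w10.png

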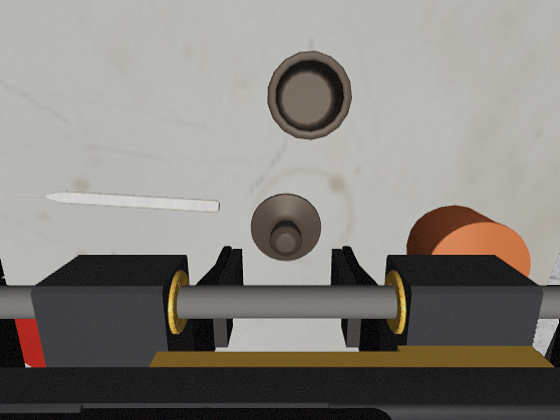

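step_arm:
  motion:
    - [0,0,0,0.9,-5.3,-10,0]
    - [0,0,0,0,0,-20,0]
    - [0,0,0,0,0,-20,0]
    - [0,0,0,0,0,-6,0]
    - [0,0,0,0,0,0,0]
    - [0,0,0,0,0,0,0]

```text
time_s: 12.95
eef_pos: [371.4, 237.8, -2.8]
tcp_rot: [[-0.419, 0.908, 0.001], [0.908, 0.419, 0.001], [0.0, 0.001, -1.0]]
force: [0.9, -0.5, 0.1]
grip_width: 0.497
```

Run:
```python
from m import *
w=capture('wrist'); s=state(); R=np.array(s['tcp_rot']);t=np.array(s['eef_pos']); print(t,s['force']); save(w,'w11'); meas(w)
P=cloud(w,w['depth']>0); L=(P-t)@R
m=(abs(L[:,0]-8)<4)&(abs(L[:,1])>18)&(abs(L[:,1])<45)&(P[:,2]>18)&(P[:,2]<70)
print(np.sort(P[m][:,2])[:15].round(1))
```

```text
[371.5483706  237.9909568   -2.59478335] [0.38245243 0.22419289 0.88661   ]
redjar 12574 ztop [50.1 62.9] 2589 mean [466.9 285.   51.3] [array([477.2, 274.6]), np.float64(28.6)]
redlid 19302
darkjar 18856 ztop [38.6 39.6] 4601 mean [346.1 322.5  38.5] [array([346.6, 321.1]), np.float64(23.6)]
darklid 15087 ztop [51.1 76.8] 4382 mean [369.8 240.4  53.6] [array([367.3, 245.7]), np.float64(34.1)]
[26.5 27.1 27.1 27.1 27.3 27.3 27.4 27.5 27.5 27.5 27.5 27.6 27.8 27.8
 27.8]
```

View pics/w11.png

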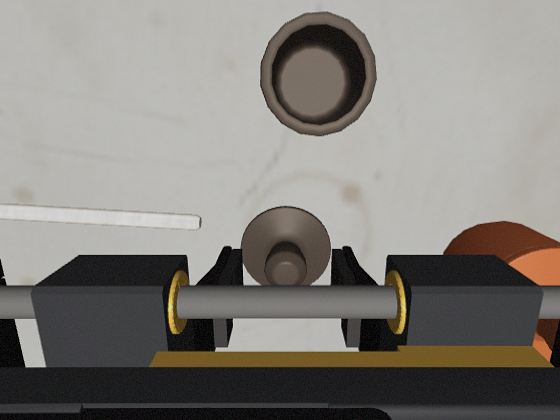

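step_arm:
  motion:
    - [0,0,0,-0.3,-0.2,-4,0]
    - [0,0,0,0,0,-4,0]
    - [0,0,0,0,0,0,-0.5]
    - [0,0,0,0,0,0,-1]
    - [0,0,0,0,0,0,-1]
    - [0,0,0,0,0,0,-1]
    - [0,0,0,0,0,0,-1]
    - [0,0,0,0,0,0,-1]

```text
time_s: 13.8
eef_pos: [370.6, 237.4, -11.4]
tcp_rot: [[-0.419, 0.908, 0.0], [0.908, 0.419, 0.0], [0.0, 0.0, -1.0]]
force: [-0.2, -0.5, 0.9]
grip_width: 0.221
```

Run:
```python
from m import *
w=capture('wrist'); s=state(); print(s['eef_pos'],s['force'],s['grip_width']); save(w,'w12'); meas(w)
```

```text
[370.56668015 237.37594648 -11.39680752] [1.21929662 0.05156269 0.3380376 ] 0.22652669488822819
redjar 15828 ztop [50.1 52.6] 5032 mean [463.7 269.7  49.6] [array([467.5, 272.8]), np.float64(28.1)]
redlid 18279
darkjar 20410 ztop [38.7 39.6] 5231 mean [346.  322.6  38.5] [array([346.4, 321.2]), np.float64(23.7)]
darklid 13641 ztop [47.7 68.8] 3527 mean [369.  240.3  51.3] [array([368.8, 240.8]), np.float64(21.6)]
```

step_arm:
  motion:
    - [0,0,0,0,0,10,-1]
    - [0,0,0,0,0,25,-1]
    - [0,0,0,0,0,35,-1]
    - [0,0,0,-6,21,0,-1]
    - [0,0,0,-8,28,0,-1]
    - [0,0,0,-6,21,0,-1]
    - [0,0,0,-4.2,13.4,0,-1]
    - [0,0,0,0,0,-10,-1]
    - [0,0,0,0,0,-10,-1]
    - [0,0,0,0,0,0,-1]
    - [0,0,0,0,0,0,-1]

```text
time_s: 14.95
eef_pos: [346.3, 319.1, 37.8]
tcp_rot: [[-0.417, 0.909, -0.001], [0.909, 0.417, -0.002], [-0.001, -0.002, -1.0]]
force: [0.2, -0.3, 0.4]
grip_width: 0.224
```

```bash
cat >> m.py <<'E'
def darkdisc(c,ctr,zlo,zhi,r=33):
    P=cloud(c,c['depth']>0); v,u=np.nonzero(c['depth']>0); f=c['frame'][v,u].astype(int)
    # brownish: exclude near-black gripper
    m=(f.sum(1)>105)&(f[:,0]-f[:,2]>4)&(np.hypot(P[:,0]-ctr[0],P[:,1]-ctr[1])<r)&(P[:,2]>zlo)&(P[:,2]<zhi)
    return P[m]
E
python3 - <<'E'
from m import *
for n in ['wrist','side','scene']:
    c=capture(n); s=state(); print(s['eef_pos'],s['force'],s['grip_width'])
    for zl,zh in [(48,64),(30,43)]:
        D=darkdisc(c,(346.4,321),zl,zh)
        if len(D)>10: print(n,zl,len(D),D.mean(0).round(1),cv2.minEnclosingCircle(D[:,:2].astype(np.float32)))
    if n=='side': c['frame']=cv2.resize(c['frame'][110:230,250:410],None,fx=5,fy=5)
    if n!='scene': save(c,n+'13')
E
```

```text
[346.57650073 319.59123814  38.23561629] [-0.27480491  0.33356331 -0.75332332] 0.22377845581430406
wrist 48 2770 [340.6 331.2  60.5] ((345.9898986816406, 319.4005126953125), 24.379182815551758)
wrist 30 646 [341.2 338.1  38.5] ((344.3081359863281, 328.58270263671875), 21.492584228515625)
[346.69407861 320.04814691  38.56758097] [ 0.82604354  0.10902325 -0.66403765] 0.21893985496157845
side 48 50 [355.6 311.9  61.5] ((349.7826843261719, 317.8205871582031), 21.594757080078125)
side 30 25 [361.2 319.5  39.3] ((351.6690979003906, 319.0880432128906), 19.469419479370117)
[346.68864127 320.32140405  38.72519168] [-0.47490457 -0.01153536 -0.18299262] 0.22415084121995268
scene 48 28 [340.1 341.6  60.9] ((342.7471008300781, 337.07171630859375), 14.410085678100586)
scene 30 12 [335.  341.8  38.4] ((341.02484130859375, 339.398681640625), 16.599605560302734)
```

View pics/wrist13.png

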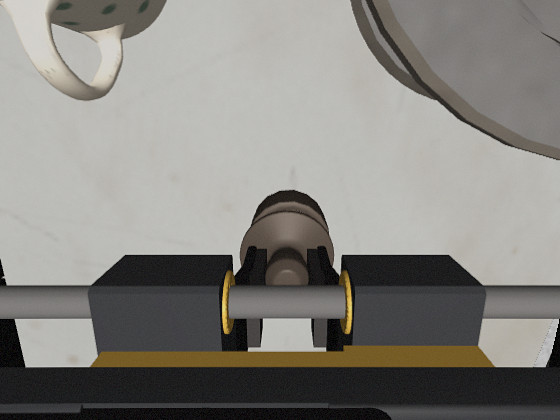

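View pics/side13.png

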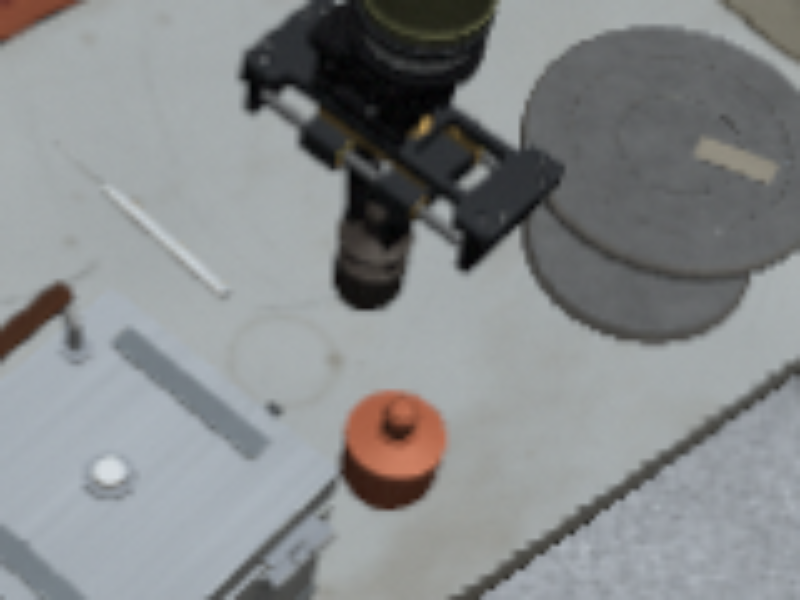

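step_arm:
  motion:
    - [0,0,0,0.2,0.6,-4,-1]
    - [0,0,0,0,0,-4,-1]
    - [0,0,0,0,0,-2,-1]
    - [0,0,0,0,0,-2,-1]
    - [0,0,0,0,0,-1,-1]
    - [0,0,0,0,0,0,-1]

```text
time_s: 15.7
eef_pos: [346.4, 321.2, 25.3]
tcp_rot: [[-0.419, 0.908, -0.0], [0.908, 0.419, -0.0], [-0.0, -0.0, -1.0]]
force: [1.0, 0.5, -0.8]
grip_width: 0.221
```

step_arm:
  motion:
    - [0,0,0,0,0,-1.5,-1]
    - [0,0,0,0,0,-1.5,-1]
    - [0,0,0,0,0,-0.7,-1]
    - [0,0,0,0,0,0,-1]

```text
time_s: 16.1
eef_pos: [346.5, 321.3, 21.8]
tcp_rot: [[-0.419, 0.908, 0.0], [0.908, 0.419, -0.0], [-0.0, 0.0, -1.0]]
force: [-0.1, 0.2, -0.2]
grip_width: 0.225
```

step_arm:
  motion:
    - [0,0,0,0,0,-1,-1]
    - [0,0,0,0,0,0,-1]

```text
time_s: 16.3
eef_pos: [346.5, 321.4, 21.7]
tcp_rot: [[-0.419, 0.908, -0.0], [0.908, 0.419, 0.0], [0.0, 0.0, -1.0]]
force: [-1.0, -1.4, 7.4]
grip_width: 0.219
```

Contact reads 7.4 N at z = 21.7, against a predicted seat at 21.6. I'll release, back off toward the kiln at height, and check.

step_arm:
  motion:
    - [0,0,0,0,0,0.5,-0.3]
    - [0,0,0,0,0,0,-0.1]
    - [0,0,0,0,0,0,0]
    - [0,0,0,0,0,0,0]
    - [0,0,0,0,0,20,0]
    - [0,0,0,0,0,35,0]
    - [0,0,0,0,0,45,0]
    - [0,0,0,20,-40,45,0]
    - [0,0,0,10,-25,45,0]
    - [0,0,0,0,0,0,0]
    - [0,0,0,0,0,0,0]

```text
time_s: 17.4
eef_pos: [372.4, 266.1, 200.6]
tcp_rot: [[-0.417, 0.909, 0.001], [0.909, 0.417, 0.002], [0.002, 0.002, -1.0]]
force: [-0.5, 0.6, -0.6]
grip_width: 0.498
```

Run:
```python
from m import *
for n in ['wrist','side']:
    c=capture(n); s=state(); print(s['eef_pos'],s['grip_width'])
    D=darkdisc(c,(346.4,321),41,60); K=darkdisc(c,(346.4,321),66,90)
    print(n,len(D),D.mean(0).round(1),cv2.minEnclosingCircle(D[:,:2].astype(np.float32)),np.percentile(K[:,2],[50,95]) if len(K) else None,cv2.minEnclosingCircle(K[:,:2].astype(np.float32)) if len(K) else '')
    A=np.c_[D[:,:2]-D[:,:2].mean(0),np.ones(len(D))]; print('plane',np.linalg.lstsq(A,D[:,2],rcond=None)[0])
    P=cloud(c,c['depth']>0)
    h=P[(P[:,2]>196)&(P[:,2]<225)&(np.hypot(P[:,0]-433,P[:,1]-44)<65)]
    if len(h)>20: print('handle',len(h),h.mean(0).round(1),cv2.minAreaRect(h[:,:2].astype(np.float32)))
    if n=='side': c['frame']=cv2.resize(c['frame'][110:230,250:410],None,fx=5,fy=5)
    save(c,n+'14')
```

```text
[371.24979674 266.1630398  199.18218275] 0.4972939494366902
wrist 1707 [345.8 321.7  44.8] ((346.1672668457031, 320.99676513671875), 24.473304748535156) [71.19949864 73.08188418] ((346.1439514160156, 320.993896484375), 9.8893404006958)
plane [-2.60644497e-03  2.03326829e-03  4.47833623e+01]
[370.67031778 266.11426385 198.38660557] 0.5003562542063804
side 100 [352.3 318.8  46.8] ((347.3377990722656, 321.5030517578125), 22.744291305541992) [72.2670901  76.89756798] ((345.2021484375, 321.56072998046875), 9.43258285522461)
plane [-4.29274587e-02 -7.33501202e-03  4.67834083e+01]
handle 200 [435.   41.9 207.9] ((433.7373962402344, 43.21649169921875), (17.32076072692871, 98.50006866455078), 24.084463119506836)
```

View pics/wrist14.png

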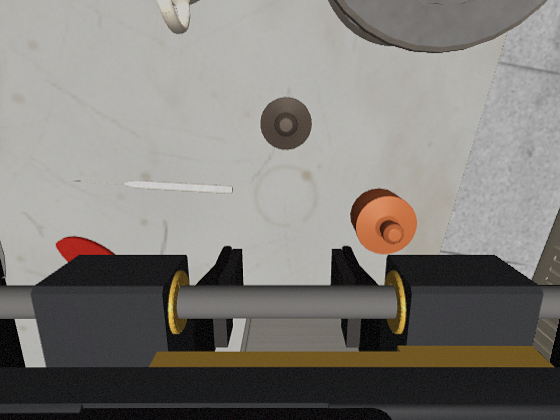

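View pics/side14.png

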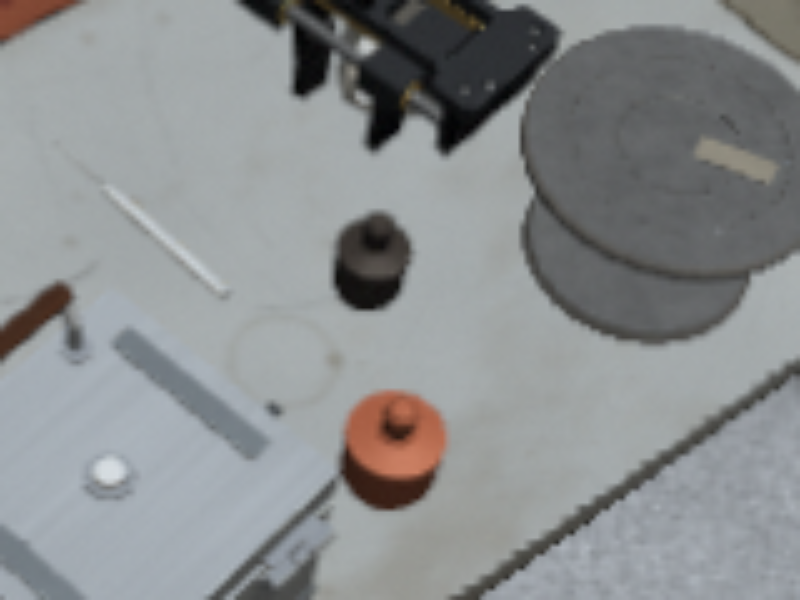

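Both lids are seated and flat: red knob top about 78 mm, dark knob top about 73 mm. Now the kiln. I'll move high over the handle and look at it with the wrist camera.

step_arm:
  motion:
    - [0,0,0,17,-28,12,0]
    - [0,0,0,17,-28,12,0]
    - [0,0,0,17,-28,10,0]
    - [0,0,0,17,-28,10,0]
    - [0,0,0,4,-33,1,0]
    - [0,0,0,4,-33,0,0]
    - [0,0,0,4,-33,0,0]
    - [0,0,0,4,-33,0,0]
    - [0,0,0,4,-33,0,0]
    - [0,0,0,0,0,0,0]
    - [0,0,0,0,0,0,0]

```text
time_s: 18.6
eef_pos: [459.1, -10.5, 243.3]
tcp_rot: [[-0.419, 0.908, -0.002], [0.908, 0.419, -0.0], [0.001, -0.002, -1.0]]
force: [0.2, 0.9, -0.2]
grip_width: 0.503
```

Run:
```python
from m import *
c=capture('wrist'); s=state(); print(s['eef_pos'],s['qpos']); save(c,'w15')
P=cloud(c,c['depth']>0)
h=P[(P[:,2]>202)&(P[:,2]<216)&(np.hypot(P[:,0]-433,P[:,1]-44)<70)]
print('handle',len(h),h.mean(0).round(1),np.percentile(h[:,2],[50,95]),cv2.minAreaRect(h[:,:2].astype(np.float32)))
vx,vy,x0,y0=cv2.fitLine(h[:,:2].astype(np.float32),cv2.DIST_HUBER,0,.01,.01).ravel(); print(np.degrees(np.arctan2(vx,-vy)) ,x0,y0)
t=P[(P[:,2]>150)&(P[:,2]<175)&(P[:,0]>380)&(P[:,0]<640)&(P[:,1]>-60)]
print('top',cv2.minAreaRect(t[:,:2].astype(np.float32)),np.median(t[:,2]))
```

```text
[459.13271574  -9.56567513 243.49515422] [-41.47184739  -9.26199927  35.41970044 105.06403449   5.40444583
  82.66221626  17.74659693]
handle 3487 [431.1  44.1 207.4] [207.76658412 209.4196454 ] ((432.478515625, 41.07438659667969), (13.964037895202637, 100.6140365600586), 25.020296096801758)
24.732555 431.13702 43.99318
top ((472.0597839355469, 53.49144744873047), (251.27830505371094, 186.1668701171875), 24.860166549682617) 162.06343754937362
```

View pics/w15.png

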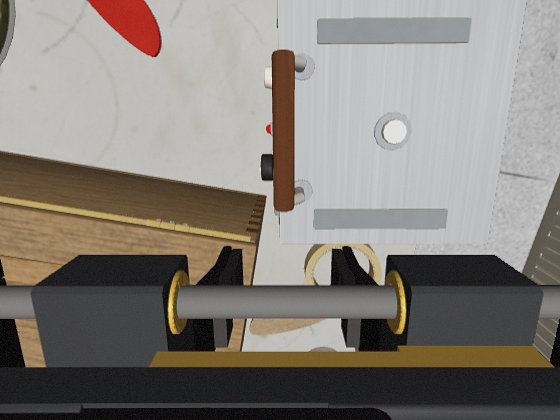

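step_arm:
  motion:
    - [0,0,0,-9,17,-10,0]
    - [0,0,0,-9,18,-10,0]
    - [0,0,0,-8.4,17,-10,0]
    - [0,0,0,0,0,-15,0]
    - [0,0,0,0,0,-5,0]
    - [0,0,0,0,0,0,0]
    - [0,0,0,0,0,0,0]

```text
time_s: 19.35
eef_pos: [433.5, 41.2, 195.0]
tcp_rot: [[-0.419, 0.908, 0.0], [0.908, 0.419, -0.0], [-0.0, 0.0, -1.0]]
force: [0.4, -0.0, 0.6]
grip_width: 0.503
```

Run:
```python
from m import *
c=capture('wrist'); s=state(); print(s['eef_pos'],s['qpos'],s['force']); save(c,'w16')
c=capture('side'); c['frame']=cv2.resize(c['frame'][120:240,180:340],None,fx=5,fy=5); save(c,'s16')
```

```text
[433.77977869  41.07499174 195.20288948] [-43.45990808 -10.98480591  30.81125592 112.18055236   5.74707442
  77.30235127  10.37534012] [-0.22603854  0.16560587 -0.02589086]
```

View pics/w16.png

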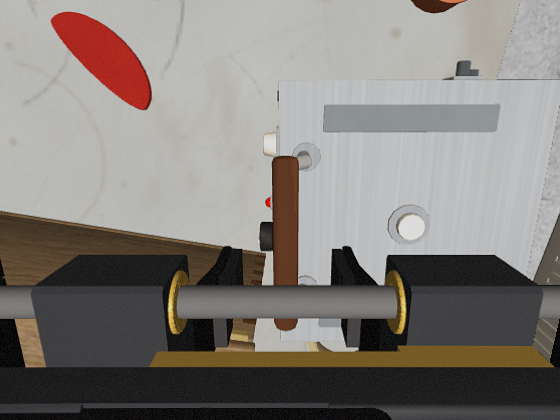

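View pics/s16.png

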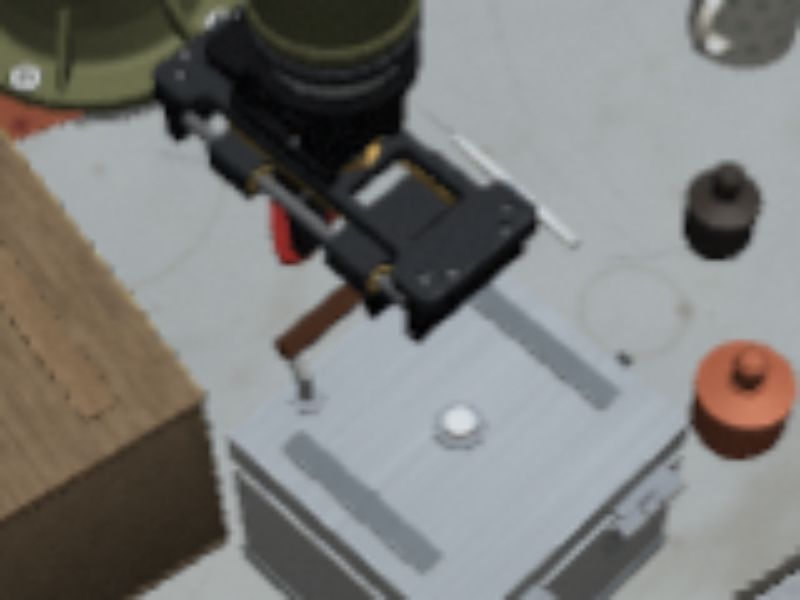

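step_arm:
  motion:
    - [0,0,0,0,0,-12,0]
    - [0,0,0,0,0,-12,0]
    - [0,0,0,0,0,-8,0]
    - [0,0,0,0,0,-4,0]
    - [0,0,0,0,0,0,0]
    - [0,0,0,0,0,0,0]

```text
time_s: 20.05
eef_pos: [433.5, 40.9, 158.8]
tcp_rot: [[-0.419, 0.908, 0.0], [0.908, 0.419, -0.0], [-0.0, 0.0, -1.0]]
force: [-0.3, -0.1, -0.5]
grip_width: 0.499
```

step_arm:
  motion:
    - [0,0,0,0,0,0,-0.5]
    - [0,0,0,0,0,0,-1]
    - [0,0,0,0,0,0,-1]
    - [0,0,0,0,0,0,-1]
    - [0,0,0,0,0,0,-1]
    - [0,0,0,0,0,0,-1]
  newtons: 25

```text
time_s: 20.65
eef_pos: [433.0, 40.8, 158.8]
tcp_rot: [[-0.419, 0.908, -0.001], [0.908, 0.419, -0.0], [0.0, -0.001, -1.0]]
force: [-2.5, -1.1, 1.6]
grip_width: 0.15
```

Run:
```python
from m import *
c=capture('wrist'); s=state(); print(s['eef_pos'],s['qpos'],s['force'],s['moment'],s['grip_width']); save(c,'w17')
import numpy as np
kx=np.array([np.cos(np.radians(24.8)),np.sin(np.radians(24.8)),0])
p0=np.array(s['eef_pos'])
# arc plan: handle offset (-175,73) about hinge
def off(th): return np.array([-175*np.cos(th)+73*np.sin(th),175*np.sin(th)+73*np.cos(th)])
prev=off(0)
for d in range(5,85,5):
    o=off(np.radians(d)); dd=o-off(np.radians(d-5)); tot=o-off(0)
    print(d,'step kx %.1f z %.1f -> xyz %.1f %.1f %.1f'%(dd[0],dd[1],dd[0]*kx[0],dd[0]*kx[1],dd[1]),'abs',(p0+tot[0]*kx+[0,0,tot[1]]).round(1))
```

```text
[433.02537493  40.79005036 158.76984599] [-43.35045676  -9.5064959   31.56163737 115.31366941   5.19239185
  72.91174748  11.08063525] [-1.79665454 -0.98197754  2.43219352] [-0.2943456   0.45331254  0.04460546] 0.14772649705262975
5 step kx 7.0 z 15.0 -> xyz 6.4 2.9 15.0 abs [439.4  43.7 173.7]
10 step kx 8.3 z 14.3 -> xyz 7.5 3.5 14.3 abs [446.9  47.2 188. ]
15 step kx 9.5 z 13.5 -> xyz 8.6 4.0 13.5 abs [455.6  51.2 201.6]
20 step kx 10.7 z 12.6 -> xyz 9.7 4.5 12.6 abs [465.3  55.7 214.2]
25 step kx 11.7 z 11.7 -> xyz 10.6 4.9 11.7 abs [475.9  60.6 225.9]
30 step kx 12.7 z 10.6 -> xyz 11.5 5.3 10.6 abs [487.4  65.9 236.5]
35 step kx 13.6 z 9.5 -> xyz 12.3 5.7 9.5 abs [499.8  71.6 245.9]
40 step kx 14.3 z 8.2 -> xyz 13.0 6.0 8.2 abs [512.8  77.6 254.2]
45 step kx 15.0 z 7.0 -> xyz 13.6 6.3 7.0 abs [526.4  83.9 261.1]
50 step kx 15.6 z 5.6 -> xyz 14.1 6.5 5.6 abs [540.5  90.5 266.8]
55 step kx 16.0 z 4.2 -> xyz 14.5 6.7 4.2 abs [555.1  97.2 271. ]
60 step kx 16.3 z 2.8 -> xyz 14.8 6.8 2.8 abs [569.8 104.  273.8]
65 step kx 16.5 z 1.4 -> xyz 15.0 6.9 1.4 abs [584.8 110.9 275.2]
70 step kx 16.5 z -0.0 -> xyz 15.0 6.9 -0.0 abs [599.8 117.9 275.2]
75 step kx 16.5 z -1.5 -> xyz 15.0 6.9 -1.5 abs [614.8 124.8 273.7]
80 step kx 16.3 z -2.9 -> xyz 14.8 6.8 -2.9 abs [629.6 131.6 270.8]
```

View pics/w17.png

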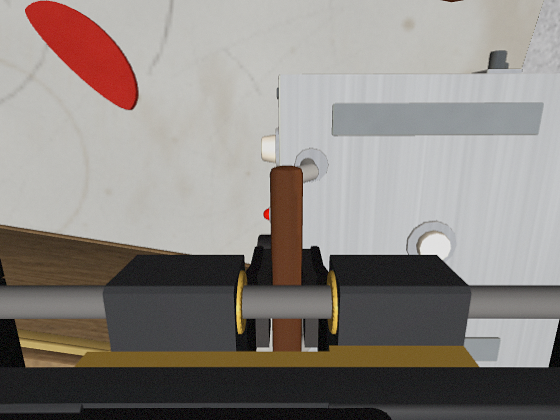

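The bar is gripped (13 mm opening). I'll raise the lid along its arc slowly, checking force as I go.

step_arm:
  motion:
    - [0,0,0,1.5,0.7,4,-1]
    - [0,0,0,2.3,1,5.5,-1]
    - [0,0,0,2.6,1.2,5.5,-1]
    - [0,0,0,3.6,1.7,7.2,-1]
    - [0,0,0,3.9,1.8,7.1,-1]
    - [0,0,0,4.2,1.9,6.9,-1]
    - [0,0,0,4.4,2.1,6.6,-1]
    - [0,0,0,0,0,0,-1]

```text
time_s: 21.5
eef_pos: [455.3, 51.2, 202.9]
tcp_rot: [[-0.419, 0.908, -0.002], [0.908, 0.419, -0.001], [0.0, -0.002, -1.0]]
force: [-7.4, -3.3, -0.4]
grip_width: 0.151
```

step_arm:
  motion:
    - [0,0,0,4.4,2.1,6.6,-1]
    - [0,0,0,4.8,2.3,6.4,-1]
    - [0,0,0,4.9,2.3,6.2,-1]
    - [0,0,0,5.2,2.4,5.9,-1]
    - [0,0,0,5.4,2.5,5.7,-1]
    - [0,0,0,5.7,2.6,5.4,-1]
    - [0,0,0,5.8,2.7,5.2,-1]
    - [0,0,0,0,0,0,-1]

```text
time_s: 22.3
eef_pos: [492.8, 68.5, 244.5]
tcp_rot: [[-0.419, 0.908, 0.001], [0.908, 0.419, -0.0], [-0.0, 0.001, -1.0]]
force: [-6.0, -1.6, 3.0]
grip_width: 0.149
```

View pics/side18.png

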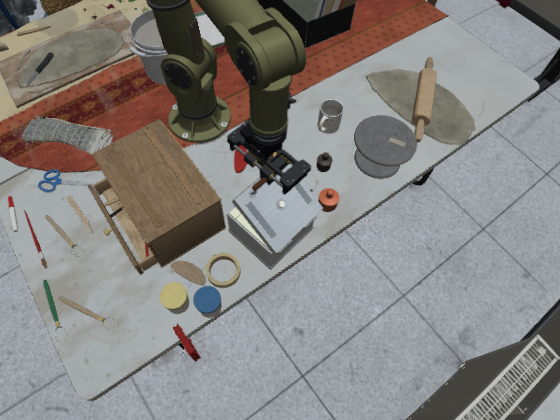

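step_arm:
  motion:
    - [0,0,0,4.6,2.1,5.5,-1]
    - [0,0,0,6.5,3,4.3,-1]
    - [0,0,0,6.6,3.1,4,-1]
    - [0,0,0,6.8,3.1,3.6,-1]
    - [0,0,0,6.9,3.2,3.3,-1]
    - [0,0,0,7,3.2,3,-1]
    - [0,0,0,7.1,3.3,2.6,-1]
    - [0,0,0,7.2,3.3,2.3,-1]
    - [0,0,0,0,0,0,-1]

```text
time_s: 23.3
eef_pos: [546.6, 93.5, 272.7]
tcp_rot: [[-0.419, 0.908, 0.003], [0.908, 0.419, 0.0], [-0.001, 0.003, -1.0]]
force: [-3.1, -0.5, 6.3]
grip_width: 0.146
```

```bash
python3 -c "
from ang import *
ang('19')"
```

```text
[546.64616311  93.45009923 272.71593602] [-3.07765136 -0.5452764   6.26910089] [-0.32262813  0.96716653  0.01924092] 0.14582902666263958
q [-43.5   4.9  33.5  90.7  -2.7  85.   14.9]
hand angle 52.45063121100303 radius 193.45612556340652 lateral 0.14292136196415628
radial 6.83564623883594 tang(+open) -1.3081719919734662
```

View pics/side19.png

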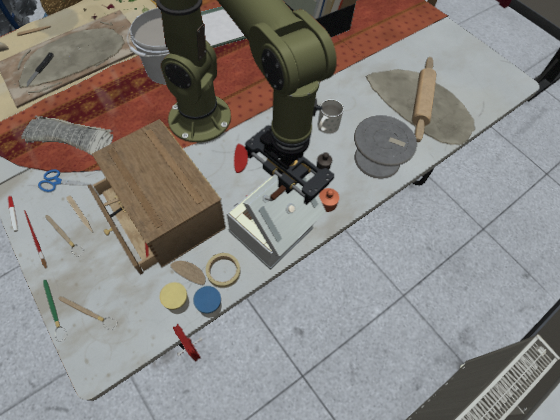

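step_arm:
  motion:
    - [0,0,0,7.3,3.4,3,-1]
    - [0,0,0,7.4,3.4,2.6,-1]
    - [0,0,0,7.4,3.4,1.2,-1]
    - [0,0,0,7.5,3.5,0.9,-1]
    - [0,0,0,6.5,3,0.4,-1]
    - [0,0,0,5,2.3,0.1,-1]
    - [0,0,0,3,1.4,0,-1]
    - [0,0,0,0,0,0,-1]

```text
time_s: 24.2
eef_pos: [589.6, 113.3, 279.8]
tcp_rot: [[-0.419, 0.908, 0.001], [0.908, 0.419, 0.0], [-0.0, 0.001, -1.0]]
force: [-1.8, -0.5, 3.0]
grip_width: 0.152
```

```bash
python3 -c "
from ang import *
ang('20')
w=capture('wrist'); save(w,'w20')"
```

```text
[589.58907763 113.30360182 279.82403113] [-1.78971491 -0.45776394  2.97128717] [-0.21106076  0.39740608  0.03905431] 0.15215745741629105
q [-42.   11.6  34.   83.6  -6.5  86.7  16.6]
hand angle 66.63232946158924 radius 194.06954882397125 lateral 0.15298896218962726
radial 2.9940226030596464 tang(+open) -1.7789537993176494
```

View pics/side20.png

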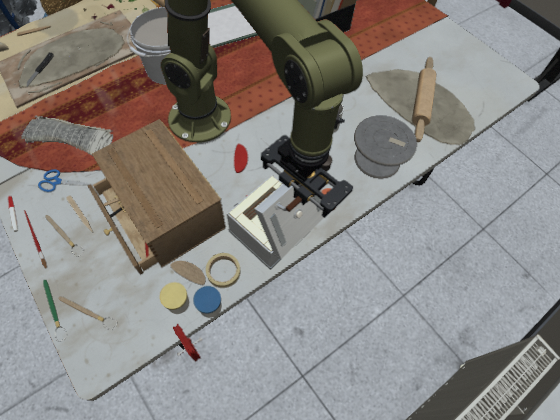

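View pics/scene20.png

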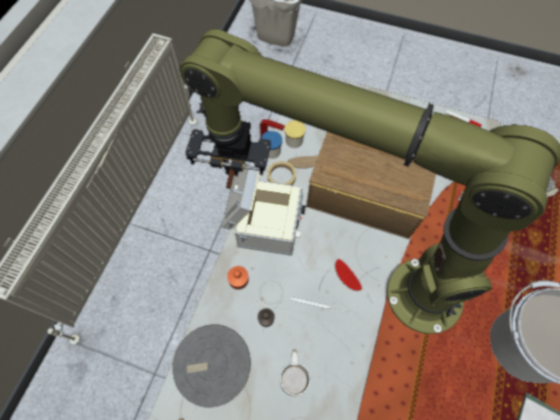

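View pics/w20.png

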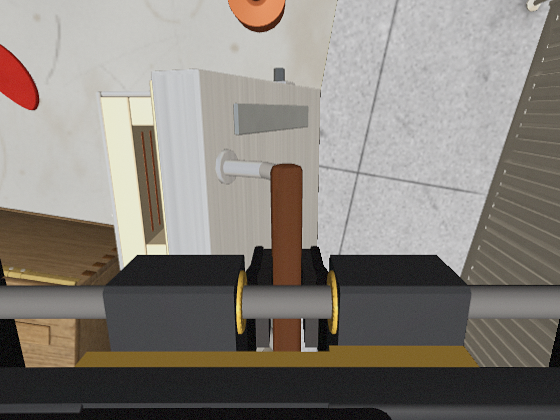

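```bash
cat > lid.py <<'E'
from m import *
def lid(rows=(140,245),cols=(200,265)):
    s=state(); kx=np.array([np.cos(np.radians(24.8)),np.sin(np.radians(24.8)),0]); ky=np.array([-kx[1],kx[0],0])
    w=capture('wrist')
    H=np.array([591.9,118.4,130.])
    out=[]
    for n in ('wrist','side','scene'):
        c=w if n=='wrist' else capture(n)
        P=cloud(c,c['depth']>0); L=np.c_[(P-H)@kx,(P-H)@ky,P[:,2]-130]
        # robust: find plane n=(sin t,0,cos t), offset 34 (lid top) : vote
        best=None
        for t in np.radians(np.arange(50,100,.25)):
            d=L[:,0]*np.sin(t)+L[:,2]*np.cos(t); u=-L[:,0]*np.cos(t)+L[:,2]*np.sin(t)
            m=(abs(d-34)<4)&(u>15)&(u<178)&(abs(L[:,1])<90)
            k=m.sum()
            if best is None or k>best[0]: best=(k,t,m)
        k,t,m=best
        # refine with free plane: fit line in (x,z) 
        Q=L[m]
        for _ in range(5):
            c0=Q.mean(0); U,S,V=np.linalg.svd(Q-c0,full_matrices=False); nv=V[2]*np.sign(V[2][0])
            r=abs((Q-c0)@nv); Q=Q[r<max(1.0,2.5*np.median(r))]
        print(n,k,'vote',np.degrees(t),'fit tilt',np.degrees(np.arctan2(nv[0],nv[2])),'lateral n',nv[1].round(3),'off',(c0@nv).round(1),len(Q))
    p=np.array(s['eef_pos']); print(p,np.array(s['force']).round(2),s['grip_width'])
E
python3 -c "
from lid import *
lid()"
```

```text
wrist 16747 vote 64.5 fit tilt 66.41823447010681 lateral n 0.003 off 30.6 13552
side 2024 vote 65.5 fit tilt 66.34262981701758 lateral n 0.002 off 31.6 1557
scene 640 vote 64.5 fit tilt 66.33163200356927 lateral n 0.001 off 30.7 499
[588.95482652 113.09573351 279.85116662] [-1.28 -1.61  1.78] 0.15366201698690743
```

step_arm:
  motion:
    - [0,0,0,3,1.4,0,-1]
    - [0,0,0,5,2.3,-0.1,-1]
    - [0,0,0,6,2.8,-0.3,-1]
    - [0,0,0,6,2.8,-0.5,-1]
    - [0,0,0,6,2.8,-0.7,-1]
    - [0,0,0,5,2.3,-0.8,-1]
    - [0,0,0,3.5,1.6,-0.6,-1]
    - [0,0,0,2,0.9,-0.4,-1]
    - [0,0,0,0,0,0,-1]
    - [0,0,0,0,0,0,-1]

```text
time_s: 25.5
eef_pos: [625.1, 129.7, 275.8]
tcp_rot: [[-0.419, 0.908, -0.001], [0.908, 0.419, -0.0], [0.0, -0.001, -1.0]]
force: [-0.4, -1.5, -2.0]
grip_width: 0.152
```

```bash
python3 -c "
from lid import *
lid()
from ang import ang
ang('21')"
```

```text
wrist 14316 vote 76.5 fit tilt 78.54673978206847 lateral n 0.004 off 30.7 10945
side 1325 vote 77.5 fit tilt 78.41731877610476 lateral n 0.002 off 31.4 963
scene 144 vote 76.0 fit tilt 75.87731174235448 lateral n 0.014 off 35.5 136
[625.14504451 129.71848029 275.84953401] [-0.39 -1.48 -1.96] 0.15244505467730693
[625.0049468  129.61754414 275.87392706] [-1.23607355 -1.46046217 -2.99141481] [-0.32343733  0.3443107  -0.02133884] 0.15289802395634725
q [-40.2  17.1  33.9  78.2  -9.5  87.5  17.6]
hand angle 78.23662336259522 radius 193.58348521008747 lateral 0.10715831417231274
radial -3.2650620500831735 tang(+open) -1.1388700370298062
```

step_arm:
  motion:
    - [0,0,0,1.5,0.7,-0.4,-1]
    - [0,0,0,2,0.9,-0.6,-1]
    - [0,0,0,1.5,0.7,-0.4,-1]
    - [0,0,0,0,0,0,-1]
    - [0,0,0,0,0,0,-1]
    - [0,0,0,0,0,0,-1]

```text
time_s: 26.35
eef_pos: [630.3, 132.1, 274.8]
tcp_rot: [[-0.419, 0.908, -0.0], [0.908, 0.419, -0.0], [-0.0, -0.0, -1.0]]
force: [-1.7, -1.0, -3.5]
grip_width: 0.153
```

```bash
python3 -c "
from lid import *
lid()
from ang import ang
ang('22')
w=capture('wrist'); save(w,'w22')
c=capture('scene')
R=reds(c); D=R[(R[:,2]>47)&(R[:,2]<64)]; print('red',len(D),D.mean(0)); D=darkdisc(c,(346.4,321),41,80); print('dark',len(D),D.mean(0))
"
```

```text
wrist 14125 vote 78.25 fit tilt 80.30442116119816 lateral n 0.004 off 30.7 10634
side 1228 vote 79.0 fit tilt 80.18524192514747 lateral n 0.003 off 31.3 937
scene 144 vote 73.5 fit tilt 73.16046910077286 lateral n -0.002 off 34.9 144
[630.34433123 132.09627745 274.78989117] [-1.71 -1.   -3.54] 0.1528747525961582
[630.30067608 132.02326422 274.83209591] [-0.80497737 -1.49061349 -2.88599743] [-0.43930831  0.41190246  0.01577956] 0.1551133668781878
q [-40.   17.9  33.9  77.5  -9.9  87.6  17.7]
hand angle 79.98417911078045 radius 193.74833374096087 lateral 0.06971214695797492
radial -3.112621478990349 tang(+open) -0.692281663812377
red 271 [476.68382008 278.18329025  51.00567844]
dark 203 [342.83235752 326.5816312   50.94719481]
```

View pics/side22.png

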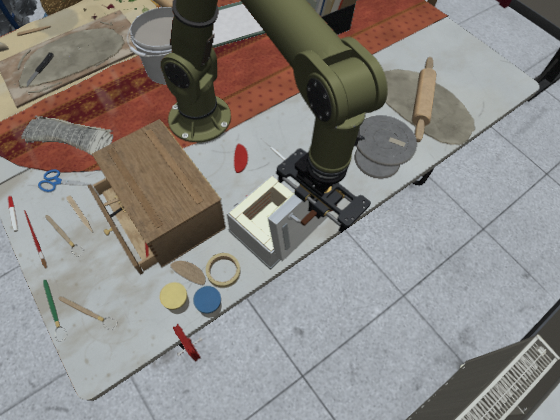

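View pics/w22.png

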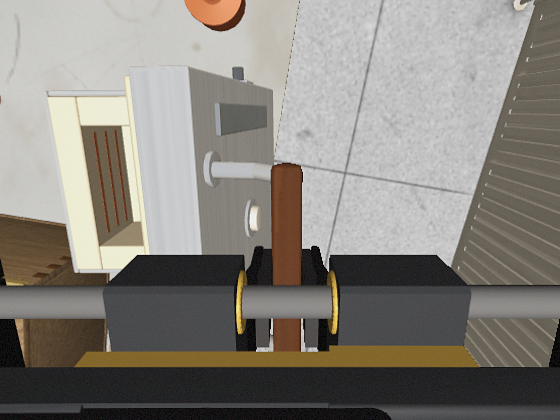

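View pics/scene22.png

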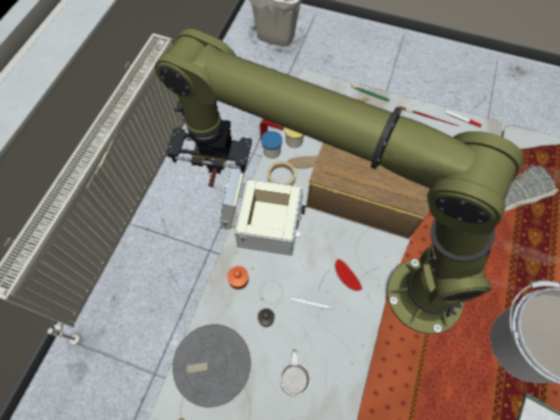

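The lid stands at 80.2–80.3° by the wrist and side plane fits, with the bar held. The jars are upright and lidded at scene pixels (238,277) and (266,317), and the pots, tape and rib are where they were. Handing in.

```bash
python3 -c "
from lid import *
s=state(); print(np.round(s['joint_velocities'],2),s['time_s'],s['grip_width'])
print(sign_off())"
```

```text
[-0.01  0.02 -0.04 -0.07 -0.02  0.1   0.02] 26.7 0.15011758114130927
the job is handed in; nothing more can be done
None
```

Both jars now have their own lids fully seated, and I handed in at 26.7 s, still gripping the kiln lid's handle at its balance point.

- **Jars:** Before I moved to the kiln, both lids lay flat. The red knob top was at about 78 mm (79 expected) and the dark one at about 73 mm (73 expected). In the last scene picture both jars stood upright with their lids on.
- **Kiln lid:** Plane fits gave 80.3° from the wrist camera and 80.2° from the side camera, against a balance point of 80.2°. The hand's own path gave 80.0°. The grip opening was about 13 mm on the 14 mm bar, and there was about 3 N on the hand.
- **Other things on the table:** I saw no sign that anything else had moved in the last pictures, but I did not measure their positions again.

Some checks disagreed or failed:
- **Fingertips:** They end about 30 mm short of the reported TCP. My first try on the red lid closed just above the knob without moving it. I then worked from the fingertip heights in the pictures.
- **Scene camera angle:** The scene camera gave 73° for the final kiln lid angle. The lid is nearly edge-on there with few points, so I left that reading out.
- **Hinge position:** The lid plane lay about 3 mm off where I had estimated the hinge, and the hand's radius read about 4 mm larger than the text gives. The radial force from this stayed at or below about 7 N in the readings I took.

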